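# Stand the inspection kit in its case and shut the dust cover

## Robot

A 6-joint arm with a two-finger parallel gripper is mounted at the origin on a cart in front of the work surface, level with it; the furniture and walls round the work are solid. World frame = base frame: x ahead of the robot, y to its left, z up, the work surface at z = 0. Lengths are in mm, angles in degrees, forces in N, time in s.
With the tool pointing down it reaches from about 300 to 850 mm from the base axis. Payload 4.2 kg.
Tool frame: the origin (TCP) lies on the centre line of the jaws, within the pads' length; the fingertips stand 14 mm ahead of it and the grasp point (between the pads) lies 5 mm behind it; z points along the fingers, y is the line along which they close (so a half turn about z gives the same grasp; the last joint's range is limited). The gripper opens to 91 mm and grips with 3 to 60 N. Pads are 32 mm wide; open, the fingers measure 118 mm over their backs; the gripper's body (76 mm by 178 mm) begins 60 mm behind the grasp point.
Start: joints at [63.541, 18.312, 89.639, -0, 72.044, -1.146], TCP at [245.855, 519.805, 227.976] pointing down, gripper open.
Joint ranges: [-177.97, 177.97], [-48.28, 115.42], [12.27, 149.76], [-77.06, 257.06], [2.81, 150.46], [-146.56, 146.56]. Speed limits (degrees/s): [147.25, 147.25, 180, 180, 180, 180].

## Interface

Orientations are given as [roll, pitch, yaw] about the fixed x, y, z axes, in that order (R = Rz(yaw) Ry(pitch) Rx(roll)).
In Python, from workcell import * gives the robot as it stands. The module is installed in compiled form; this text tells all that it offers.
- The arm moves only by the shell command python3 -m crank 'ROWS' [FORCE]. ROWS is JSON, a list of rows, each an object of numbers: "grip": the finger opening in m, from 0 to 0.0912; "x", "y", "z": the shift along the tool's x, y, z in m; "yaw": the turn about the tool's z in rad. In form: [{"grip": .., "x": .., "y": .., "z": .., "yaw": ..}, ...]. A call has exactly 5 rows; each row is the pose to reach, as a shift and turn from the pose commanded when the call began, along the tool's axes at that moment; what a row does not reach only later rows make up. A row lasts 1/12 s, in which the tool goes at most 41.7 mm and 7.16 degrees, less where a joint would pass 70% of its speed; a pose out of reach is approached as far as the arm can. A call with a gripper value outside its range is refused whole. The fingers move at their own pace and stop on an object; FORCE is the grip in N (left out, the last holds). Time passes only in rows, so rows that repeat a pose let the fingers close, or fill a call up. It gives the time, the measured TCP pose, the force, the opening and the grip force at its end, in the units of the state.
- state(): the state, without advancing time (a new reading comes with each control period).
- grab_frame(name): name is "scene" or "top" or "wrist"; returns the picture (400x640x3 uint8, red, green, blue); there is no depth.
- camera_model(name): a dict with "intrinsics" (3x3 intrinsics, pixels), "R" (3x3) and "t" (3): a world point X has camera coordinates R X + t. Camera axes: x right, y down, z forward; pixel columns grow to the right and rows downward; lengths in mm; the calibration is good to about 2 mm. A picture is of the moment at which its call begins: read the wrist's pose just before it. camera_model takes no time and is no camera call; for the wrist camera it gives the pose at the moment of the call.
- job_done(): hands the job in; it is judged then, once.
The state is a dict: "time_s": time; "qpos": joint angles; "qvel": joint speeds; "effort": joint torques, N m; "ee_pos": TCP position; "ee_rot": TCP orientation; "force": force on the tool from outside, world axes, zero at the start; "torque": the same for the moment, N m; "gripper_width": finger opening in mm; "gripper_force": force on a finger pad.
Only numpy, scipy, OpenCV 4.12 (cv2) and the standard library are available. Lean on these libraries where they do the work, as an engineer would, in place of code of your own. Each camera call takes 0.05 s, during which the arm holds its last target. There are 200 camera calls.

## Task

Put the inspection kit away in the blue case: drop the paint marker into its small well with the red cap down, so that the paint stays at the nib, and the plug gauge into the larger empty well with its red-ringed end up, both right down on the bottom, then close the cover fully over them. Leave the valve bodies, the screw cap and the O-ring where they are.

Things in the scene. Friction and masses are not known exactly. Their poses are not given: they have to be found in the camera images.
- marker: Paint marker, white with a red ring and a red cap, lying on the bench: 125 mm long, 14.4 mm thick, 25 g. Origin midway along it on its underside (as it lies at the start); x runs along it towards the capped writing end at x = +62.5 mm (the cap is the last 40 mm); z is up as it lies
- marker_mid (a point): Middle of the marker's axis, 7.4 mm above its underside; axes as the marker's
- gauge: Go / no-go plug gauge lying on the bench, 112 mm long, 250 g: black handle 18.5 mm thick from x = -36 to +26 mm between steel ends 26 mm thick, the long GO end (to x = +56) and the short NO-GO end (to x = -56), which has a red ring beside it. Origin midway along it on its underside as it lies at the start; x points to the GO end, z up as it lies
- gauge_mid (a point): Middle of the gauge's axis, 13 mm above its underside; axes as the gauge's
- kit_case: Blue steel kit case, fixed, 83 (x) by 163 (y) mm, walls 70 mm high, filled to 66 mm with black foam. In it, in a row along y, three square wells with yellow floors 4 mm above the bench: marker well at +y, gauge well in the middle, at -y one with a grey torch standing in it (30 mm thick, top at 117 mm, fixed). Origin under its centre at bench height; x to the hinge side (away from the robot), z up
- marker_well (a point): Centre of the mouth of the marker's well, 66 mm above the bench: 23 by 23 mm, at x = +18, y = +67 mm of the case; axes as the case's
- gauge_well (a point): Centre of the mouth of the gauge's well, 66 mm above the bench: 36 by 36 mm, at x = +18, y = +5 mm of the case; axes as the case's
- cover (a joint): Angle of the case's blue cover, rad: 0 is closed on the rim; at 1.45 to 1.66 it stands open behind the case. It is a hood, open below, 83 by 163 mm and 70 mm high (closed, its top is 140 mm above the bench), and stays at whatever angle it is left (moderate friction)
- cover_hinge (a point): Middle of the cover's hinge line at the case's rear upper edge (x = +41.5, z = 70.5 mm of the case), which runs along the case's y. Axes turn with the cover: closed they are the case's; the hood spans x = -83 to 0 and z = 0 to 70 mm in them
- cover_tab (a point): On the cover's black finger tab (60 mm wide, 8 mm thick, standing 22 mm out from the lower edge of the hood's front wall), 6 mm from its free edge, on the face that looks up when closed and rearward when open: pressing on it shuts the cover. At (-99, 0, 9) mm in cover_hinge's axes; open, the tab stands up on top of the hood, 0.17 m above the bench
- valve_c: Black valve body standing on the bench at the right, 124 by 224 by 131 mm high; a bystander. Origin under its centre
- valve_a: Black valve body standing on the bench at the left, 124 by 224 by 131 mm high; a bystander. Origin under its centre
- cap_b: Black screw cap, 86 mm across and 60 mm high, on the bench at the right; a bystander. Origin under its centre
- oring_a: Black O-ring, 59 mm across and 8 mm thick, flat on the bench left of the case; a bystander. Origin under its centre
There are look-alikes about, which are no part of the job. Of the things shaped like the marker, the white one is meant.

How it is judged:
By the outcome, as a careful person would: the job done as asked, in the order asked, and still so for the second after the job is handed in, with the robot touching nothing.
It also fails if it takes over 72 s, if anything falls off the work surface, if the arm or the gripper's body presses on something with over 40 N, if the wrist force passes 120 N, or if a joint passes its speed limit or range.

## Working session

There is one attempt and no reset: what is moved stays moved. The work goes in short steps, Python scripts to look and compute and a shell command to move; the robot and the scene stay as the last step left them, time stands still between calls to the robot, and variables do not carry over. Pictures are saved under pics/ and viewed, at most 10 in all, crops included, and the job is handed in when it is done.

```bash
mkdir -p pics
python3 - <<'E'
from workcell import *
import cv2,numpy as np
s=state();print(s)
a=grab_frame("scene");b=grab_frame("top")
cv2.imwrite("pics/scene.png",a[:,:,::-1]);cv2.imwrite("pics/top.png",b[:,:,::-1])
for n in("scene","top","wrist"):print(n,camera_model(n))
E
```

```text
{'time_s': 0.0, 'qpos': array([ 6.35417622e+01,  1.83506213e+01,  8.97057384e+01, -1.69672212e-03,
        7.20432428e+01, -1.14523102e+00]), 'qvel': array([-0.02885006,  0.0372682 ,  0.04067937, -0.06156918, -0.01492496,
        0.07905173]), 'effort': array([ 8.23901792e-05, -4.12466955e+01, -2.31970382e+01,  7.26745580e-02,
        4.60433867e-02, -1.62237029e-04]), 'ee_pos': array([245.63867971, 519.36630993, 227.13500215]), 'ee_rot': array([-1.79900385e+02, -3.77886478e-04,  1.54687517e+02]), 'force': array([0.79199569, 0.33232858, 0.30957713]), 'torque': array([-0.04801916, -0.00910187,  0.02660123]), 'gripper_force': 0.0, 'gripper_width': 91.12570916020657}
scene {'intrinsics': array([[364.59716901,   0.        , 322.64829524],
       [  0.        , 364.59716901, 201.55673316],
       [  0.        ,   0.        ,   1.        ]]), 'R': array([[ 0.84018483, -0.54206981,  0.01580404],
       [-0.37212802, -0.59749116, -0.71029927],
       [ 0.39447457,  0.59090155, -0.70372237]]), 't': array([-416.51858807,  199.28129529, 1157.74768139])}
top {'intrinsics': array([[494.34633712,   0.        , 319.68807135],
       [  0.        , 494.34633712, 199.91609461],
       [  0.        ,   0.        ,   1.        ]]), 'R': array([[ 8.85220223e-04, -9.99985675e-01,  5.27875020e-03],
       [-9.92296272e-01, -1.53234372e-03, -1.23878005e-01],
       [ 1.23884319e-01, -5.12842483e-03, -9.92283415e-01]]), 't': array([ -46.9165448 ,  464.68099409, 1529.50291768])}
wrist {'intrinsics': array([[295.96722398,   0.        , 318.0169752 ],
       [  0.        , 295.96722398, 197.94847603],
       [  0.        ,   0.        ,   1.        ]]), 'R': array([[ 0.42774263,  0.90389968, -0.00126657],
       [ 0.86950454, -0.41108252,  0.273812  ],
       [ 0.24697792, -0.11822235, -0.9617824 ]]), 't': array([-575.2063576 ,  -30.40545556,  391.52977712])}
```

View pics/scene.png

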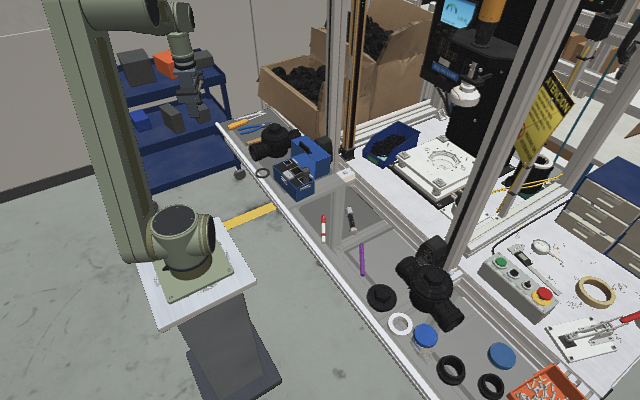

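View pics/top.png

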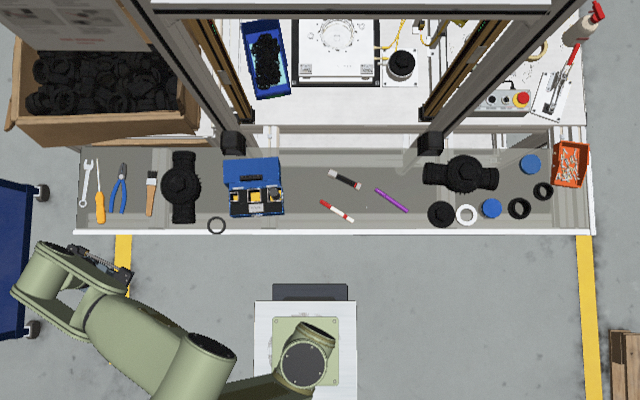

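The scene picture shows the open case on the left, with the white/red marker and the black gauge mid-bench. In the top picture the white/red marker is at about (337,210) with its cap possibly at the left or right end. The gauge is at (345,180) with its steel end on the right, and the case is at (257,200). The purple pen is a look-alike.

```bash
cat > h.py <<'E'
from workcell import *
import cv2,numpy as np
from scipy.spatial.transform import Rotation as Ro
def ray(cm,uv,z):
    d=cm["R"].T@np.linalg.inv(cm["intrinsics"])@np.array([uv[0],uv[1],1.]);c=-cm["R"].T@cm["t"]
    return c+d*(z-c[2])/d[2]
def proj(cm,X):
    p=cm["intrinsics"]@(cm["R"]@np.array(X,float)+cm["t"]);return p[:2]/p[2]
def tool(dx):
    s=state();R=Ro.from_euler("xyz",s["ee_rot"],degrees=True).as_matrix();return R.T@np.array(dx)
def shot(n,f):
    cm=camera_model(n);im=grab_frame(n)[:,:,::-1].copy();cv2.imwrite("pics/"+f,im);return im,cm
E
python3 - <<'E'
from h import *
im=cv2.imread("pics/top.png");cm=camera_model("top")
print([ (p,ray(cm,p,8).round()) for p in[(320,201),(354,220),(328,170),(361,188),(245,177),(283,213),(228,217),(600,232),(75,232)]])
cv2.imwrite("pics/topc.png",cv2.resize(im[130:240,200:420],None,fx=3.6,fy=3.6,interpolation=cv2.INTER_CUBIC))
E
```

```text
[((320, 201), array([464., -47.,   8.])), ((354, 220), array([ 403., -156.,    8.])), ((328, 170), array([564., -73.,   8.])), ((361, 188), array([ 506., -179.,    8.])), ((245, 177), array([541., 193.,   8.])), ((283, 213), array([425.,  70.,   8.])), ((228, 217), array([412., 245.,   8.])), ((600, 232), array([ 366., -938.,    8.])), ((75, 232), array([364., 727.,   8.]))]
```

View pics/topc.png

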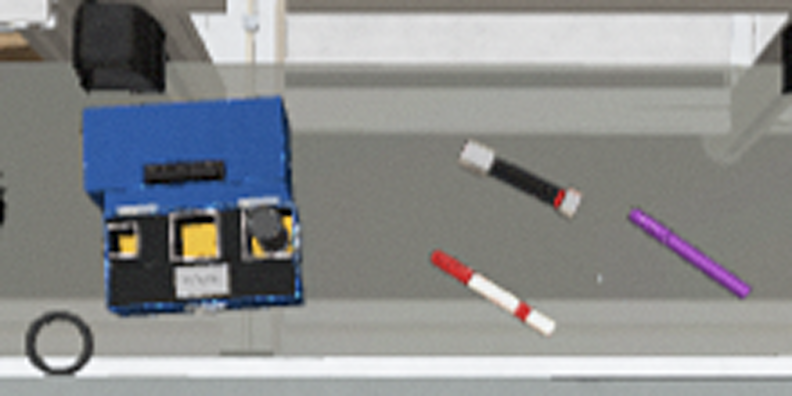

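```bash
python3 -m crank '[{"x":-0.024,"y":-0.024,"z":-0.014},{"x":-0.048,"y":-0.048,"z":-0.028},{"x":-0.072,"y":-0.072,"z":-0.042},{"x":-0.096,"y":-0.096,"z":-0.056},{"x":-0.12,"y":-0.12,"z":-0.07}]'
python3 -m crank '[{"x":-0.028,"y":-0.028},{"x":-0.056,"y":-0.056},{"x":-0.084,"y":-0.084},{"x":-0.112,"y":-0.112},{"x":-0.14,"y":-0.14}]'
python3 -m crank '[{"x":-0.02,"y":-0.022,"yaw":0.11},{"x":-0.04,"y":-0.044,"yaw":0.22},{"x":-0.06,"y":-0.066,"yaw":0.33},{"x":-0.075,"y":-0.088,"yaw":0.44},{"x":-0.084,"y":-0.107,"yaw":0.55}]'
python3 -m crank '[{"yaw":0.11},{"yaw":0.22},{"yaw":0.33},{"yaw":0.44},{"yaw":0.55}]'
python3 -m crank '[{"yaw":0.11},{"yaw":0.22},{"yaw":0.33},{"yaw":0.44},{"yaw":0.55}]'
python3 - <<'E'
from h import *
print(state()["ee_pos"],state()["ee_rot"])
im,cm=shot("wrist","w1.png");np.save("w1.npy",np.hstack([cm["intrinsics"],cm["R"],cm["t"][:,None]]))
E
```

```text
[245.63506916 519.41567289 227.20342624] [-1.79907676e+02 -2.03102816e-03  1.54687812e+02]validation failed for argument at $[0]...
validation failed for argument at $[0]...
validation failed for argument at $[0]...
validation failed for argument at $[0]...
validation failed for argument at $[0]...
```

View pics/w1.png

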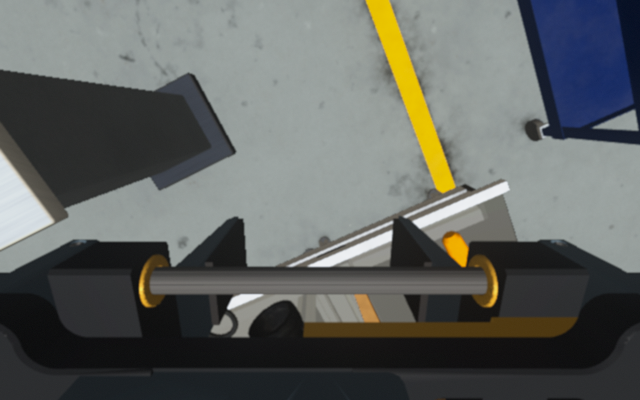

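The moves were refused because every row needs all its keys. The picture shows only floor, with the gripper fingers across rows 220-330, so the camera sees the +x side of the tool.

```bash
python3 -m crank '[{"grip":0.09,"x":-0.024,"y":-0.024,"z":-0.014,"yaw":0},{"grip":0.09,"x":-0.048,"y":-0.048,"z":-0.028,"yaw":0},{"grip":0.09,"x":-0.072,"y":-0.072,"z":-0.042,"yaw":0},{"grip":0.09,"x":-0.096,"y":-0.096,"z":-0.056,"yaw":0},{"grip":0.09,"x":-0.12,"y":-0.12,"z":-0.07,"yaw":0}]'
python3 -m crank '[{"grip":0.09,"x":-0.028,"y":-0.028,"z":0,"yaw":0},{"grip":0.09,"x":-0.056,"y":-0.056,"z":0,"yaw":0},{"grip":0.09,"x":-0.084,"y":-0.084,"z":0,"yaw":0},{"grip":0.09,"x":-0.112,"y":-0.112,"z":0,"yaw":0},{"grip":0.09,"x":-0.14,"y":-0.14,"z":0,"yaw":0}]'
python3 -m crank '[{"grip":0.09,"x":-0.02,"y":-0.022,"z":0,"yaw":0.11},{"grip":0.09,"x":-0.04,"y":-0.044,"z":0,"yaw":0.22},{"grip":0.09,"x":-0.06,"y":-0.066,"z":0,"yaw":0.33},{"grip":0.09,"x":-0.075,"y":-0.088,"z":0,"yaw":0.44},{"grip":0.09,"x":-0.084,"y":-0.107,"z":0,"yaw":0.55}]'
python3 -m crank '[{"grip":0.09,"x":0,"y":0,"z":0,"yaw":0.11},{"grip":0.09,"x":0,"y":0,"z":0,"yaw":0.22},{"grip":0.09,"x":0,"y":0,"z":0,"yaw":0.33},{"grip":0.09,"x":0,"y":0,"z":0,"yaw":0.44},{"grip":0.09,"x":0,"y":0,"z":0,"yaw":0.55}]'
python3 -m crank '[{"grip":0.09,"x":0,"y":0,"z":0,"yaw":0.11},{"grip":0.09,"x":0,"y":0,"z":0,"yaw":0.22},{"grip":0.09,"x":0,"y":0,"z":0,"yaw":0.33},{"grip":0.09,"x":0,"y":0,"z":0,"yaw":0.44},{"grip":0.09,"x":0,"y":0,"z":0,"yaw":0.54}]'
python3 - <<'E'
from h import *
print(state()["ee_pos"],state()["ee_rot"])
im,cm=shot("wrist","w2.png");np.save("w2.npy",cm,allow_pickle=True)
E
```

```text
time_s: 0.57
ee_pos: [303.0, 358.4, 298.3]
ee_rot: [-180.0, -0.0, 154.7]
force: [0.9, -0.4, 0.6]
gripper_width: 89.9
gripper_force: 0.0
time_s: 0.98
ee_pos: [369.7, 171.8, 297.9]
ee_rot: [180.0, 0.0, 154.7]
force: [1.0, 0.6, -0.1]
gripper_width: 90.0
gripper_force: 0.0
time_s: 1.4
ee_pos: [400.3, 39.0, 297.7]
ee_rot: [-180.0, 0.0, 122.8]
force: [0.0, 0.4, 0.2]
gripper_width: 90.3
gripper_force: 0.0
time_s: 1.82
ee_pos: [399.7, 40.8, 297.7]
ee_rot: [-180.0, -0.0, 91.3]
force: [0.3, -1.0, -0.5]
gripper_width: 89.9
gripper_force: 0.0
time_s: 2.23
ee_pos: [399.7, 40.9, 297.7]
ee_rot: [-180.0, 0.0, 60.4]
force: [0.0, -0.6, 0.5]
gripper_width: 90.1
gripper_force: 0.0
[399.65702536  40.93284583 297.69739728] [-1.79970005e+02  1.30754769e-02  6.04155113e+01]
```

View pics/w2.png

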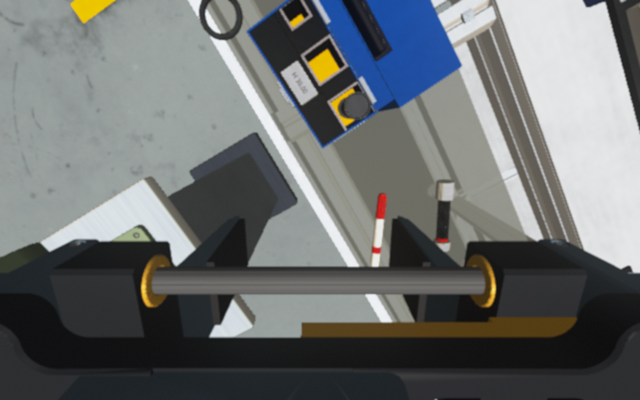

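The picture shows all targets. The case front rim runs (248,32) to (322,146), and the wells are at about (296,15), (323,62) and (347,107). The marker's cap end is at (381,195). The gauge's GO end is at (445,182), with its red ring at (441,240).

Run:
```python
from h import *
im=cv2.imread("pics/w2.png");cm=np.load("w2.npy",allow_pickle=True).item()
A=ray(cm,(248.5,32),70);B=ray(cm,(322,147),70);print(A,B,np.linalg.norm(A-B))
v=(A-B)/np.linalg.norm(A-B);print("case yaw",np.degrees(np.arctan2(-v[0],v[1])))
ex=np.array([v[1],-v[0],0]);ctr=(A+B)/2+41.5*ex;print("ctr",ctr)
for n,(x,y) in dict(m=(18,67),g=(18,5)).items():
    X=ctr+x*ex+y*v;X[2]=66;print(n,X,proj(cm,X))
    h=11.5 if n=="m" else 18
    for a,b in((-1,-1),(-1,1),(1,1),(1,-1)):
        p=proj(cm,X+a*h*ex+b*h*v);cv2.circle(im,tuple(int(round(t)) for t in p),0,(0,255,0),-1)
hsv=cv2.cvtColor(im,cv2.COLOR_BGR2HSV)
red=((hsv[...,0]<8)|(hsv[...,0]>172))&(hsv[...,1]>120)
for r in((360,185,395,260,"cap",7.2),(425,200,460,262,"ring",13)):
    m=np.zeros_like(red);m[r[1]:r[3],r[0]:r[2]]=red[r[1]:r[3],r[0]:r[2]]
    n,l,s,c=cv2.connectedComponentsWithStats(m.astype(np.uint8))
    for i in range(1,n):print(r[4],s[i],c[i],ray(cm,c[i],r[5]).round(1))
out=np.hstack([cv2.resize(im[0:160,230:400],None,fx=3.5,fy=3.5,interpolation=cv2.INTER_NEAREST)[:560],])
b=cv2.resize(im[170:270,360:460],None,fx=2,fy=2,interpolation=cv2.INTER_NEAREST);out[-200:,-200:]=b
cv2.imwrite("pics/c2.png",out)
```

```text
[412.65388015 229.00642361  70.        ] [421.96631512  70.96260807  70.        ] 158.31793667970587
case yaw 3.3721471696781355
ctr [458.73824206 152.42559143  70.        ]
m [472.76606217 220.3683634   66.        ] [296.87674653  11.5644324 ]
g [476.41297029 158.47571391  66.        ] [325.69308825  60.4790202 ]
cap [376 193  11  26 223] [381.07623318 205.88340807] [455.4 -62.    7.2]
cap [372 247   9   6  46] [375.80434783 249.82608696] [ 414.1 -126.1    7.2]
ring [436 237  12   6  50] [441.8  239.58] [ 515.2 -159.5   13. ]
```

View pics/c2.png

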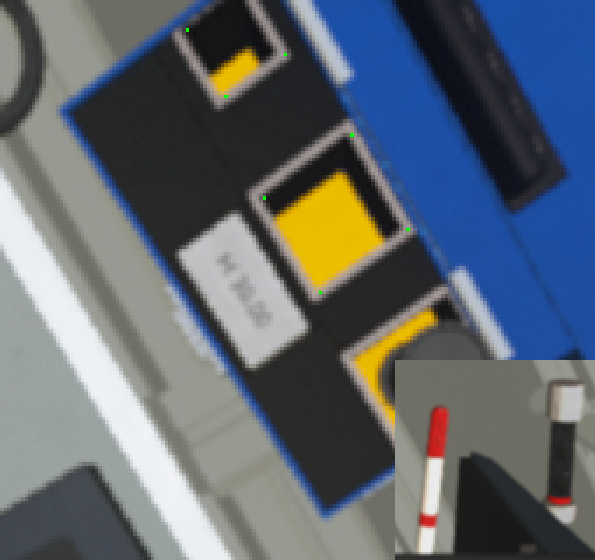

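```bash
python3 -m crank '[{"grip":0.06,"x":-0.02,"y":0.012,"z":0.02,"yaw":0.02},{"grip":0.06,"x":-0.04,"y":0.024,"z":0.04,"yaw":0.02},{"grip":0.06,"x":-0.06,"y":0.036,"z":0.06,"yaw":0.02},{"grip":0.06,"x":-0.08,"y":0.048,"z":0.08,"yaw":0.02},{"grip":0.06,"x":-0.1,"y":0.06,"z":0.1,"yaw":0.02}]'
python3 -m crank '[{"grip":0.06,"x":-0.02,"y":0.012,"z":0.02,"yaw":0},{"grip":0.06,"x":-0.04,"y":0.024,"z":0.04,"yaw":0},{"grip":0.06,"x":-0.055,"y":0.036,"z":0.06,"yaw":0},{"grip":0.06,"x":-0.055,"y":0.036,"z":0.08,"yaw":0},{"grip":0.06,"x":-0.055,"y":0.036,"z":0.09,"yaw":0}]'
cat >> h.py <<'E'
def redblobs(im,z,cm,amin=30):
    hsv=cv2.cvtColor(im,cv2.COLOR_BGR2HSV)
    red=(((hsv[...,0]<8)|(hsv[...,0]>172))&(hsv[...,1]>120)&(hsv[...,2]>60)).astype(np.uint8)
    n,l,s,c=cv2.connectedComponentsWithStats(red)
    for i in range(1,n):
        if s[i][4]>amin:
            pts=cv2.findNonZero((l==i).astype(np.uint8));r=cv2.minAreaRect(pts);bp=cv2.boxPoints(r)
            print("red",s[i],c[i].round(1),ray(cm,c[i],z)[:2].round(1),"box",[ray(cm,p,z)[:2].round(0).tolist() for p in bp])
E
python3 - <<'E'
from h import *
print(state()["ee_pos"],state()["ee_rot"])
im,cm=shot("wrist","w3.png");redblobs(im,7.4,cm)
np.save("w3.npy",cm,allow_pickle=True)
E
```

```text
time_s: 2.7
ee_pos: [403.0, -76.6, 197.1]
ee_rot: [180.0, -0.0, 59.7]
force: [0.1, 0.4, -1.2]
gripper_width: 60.9
gripper_force: 0.0
time_s: 3.12
ee_pos: [405.2, -141.9, 105.7]
ee_rot: [-179.8, 0.0, 59.6]
force: [-1.5, 1.3, -0.6]
gripper_width: 59.9
gripper_force: 0.0
[ 405.24223095 -141.88111428  105.70661253] [-1.79788101e+02  3.60709910e-02  5.95785124e+01]
red [313  65  19  54 868] [322.2  92.3] [455.5 -61.2] box [[439.0, -74.0], [461.0, -40.0], [472.0, -48.0], [450.0, -82.0]]
red [430 154  23   9 167] [441.4 158.3] [ 517.2 -159.7] box [[510.0, -152.0], [526.0, -161.0], [524.0, -167.0], [507.0, -158.0]]
red [311 177  16  13 193] [318.5 183.1] [ 414.6 -125. ] box [[412.0, -117.0], [423.0, -124.0], [418.0, -133.0], [406.0, -126.0]]
```

View pics/w3.png

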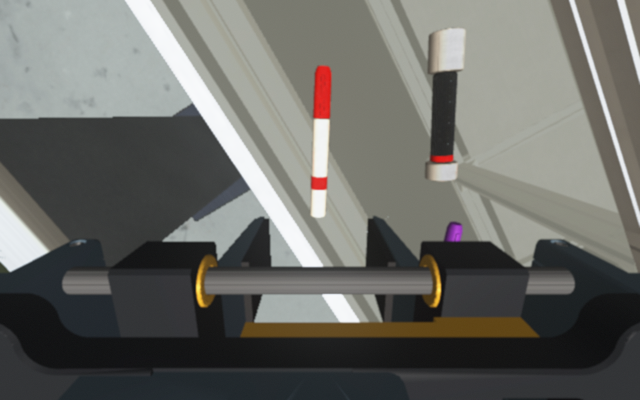

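The picture shows the marker lying straight ahead of the jaws, with its tail at (318,216) and its cap end at (322,67). The gauge is at the right, with its ring at (441,158).

```bash
python3 -m crank '[{"grip":0.05,"x":-0.014,"y":-0.002,"z":0.02,"yaw":0.04},{"grip":0.05,"x":-0.014,"y":-0.002,"z":0.04,"yaw":0.04},{"grip":0.05,"x":-0.014,"y":-0.002,"z":0.055,"yaw":0.04},{"grip":0.05,"x":-0.014,"y":-0.002,"z":0.065,"yaw":0.04},{"grip":0.05,"x":-0.014,"y":-0.002,"z":0.065,"yaw":0.04}]'
python3 -m crank '[{"grip":0.05,"x":0,"y":0,"z":0.008,"yaw":0},{"grip":0.05,"x":0,"y":0,"z":0.016,"yaw":0},{"grip":0.05,"x":0,"y":0,"z":0.023,"yaw":0},{"grip":0.05,"x":0,"y":0,"z":0.023,"yaw":0},{"grip":0.05,"x":0,"y":0,"z":0.023,"yaw":0}]' 
python3 -m crank '[{"grip":0.03,"x":0,"y":0,"z":0,"yaw":0},{"grip":0.01,"x":0,"y":0,"z":0,"yaw":0},{"grip":0.01,"x":0,"y":0,"z":0,"yaw":0},{"grip":0.01,"x":0,"y":0,"z":0,"yaw":0},{"grip":0.01,"x":0,"y":0,"z":0,"yaw":0}]' 3
python3 - <<'E'
from h import *
print(state()["ee_pos"],state()["ee_rot"])
im,cm=shot("wrist","w4.png");redblobs(im,7.4,cm)
E
```

```text
time_s: 3.58
ee_pos: [396.6, -151.8, 41.7]
ee_rot: [-179.8, 0.0, 57.4]
force: [0.2, -0.1, -0.4]
gripper_width: 50.2
gripper_force: 0.0
time_s: 4.0
ee_pos: [397.6, -152.2, 19.7]
ee_rot: [-180.0, 0.0, 57.3]
force: [-0.2, -0.6, 0.0]
gripper_width: 50.4
gripper_force: 0.0
time_s: 4.42
ee_pos: [397.9, -152.3, 20.1]
ee_rot: [180.0, -0.0, 57.3]
force: [0.2, 0.3, 1.3]
gripper_width: 19.5
gripper_force: 0.0
[ 397.85081434 -152.34589911   20.12934073] [ 1.79973716e+02 -1.14652983e-02  5.72862978e+01]
red [ 305   10   26   86 2172] [317.5  53.6] [455.8 -60.6] box [[461.0, -40.0], [472.0, -47.0], [450.0, -82.0], [439.0, -74.0]]
red [486 143  38  14 409] [505.1 149.9] [ 518.6 -160.6] box [[510.0, -152.0], [529.0, -162.0], [527.0, -169.0], [508.0, -159.0]]
red [306 185  24  20 425] [318.  194.8] [ 414.6 -125.2] box [[412.0, -116.0], [423.0, -124.0], [417.0, -134.0], [405.0, -126.0]]
```

```bash
python3 -m crank '[{"grip":0.025,"x":0,"y":0,"z":0.004,"yaw":0},{"grip":0.025,"x":0,"y":0,"z":0.004,"yaw":0},{"grip":0.01,"x":0,"y":0,"z":0.004,"yaw":0},{"grip":0.01,"x":0,"y":0,"z":0.004,"yaw":0},{"grip":0.01,"x":0,"y":0,"z":0.004,"yaw":0}]' 3
python3 -m crank '[{"grip":0.01,"x":0,"y":0,"z":-0.01,"yaw":0},{"grip":0.01,"x":0,"y":0,"z":-0.025,"yaw":0},{"grip":0.01,"x":0,"y":0,"z":-0.04,"yaw":0},{"grip":0.01,"x":0,"y":0,"z":-0.05,"yaw":0},{"grip":0.01,"x":0,"y":0,"z":-0.05,"yaw":0}]'
python3 - <<'E'
from h import *
print(state()["ee_pos"],state()["ee_rot"])
im,cm=shot("wrist","w5.png");redblobs(im,7.4,cm)
E
```

```text
time_s: 4.88
ee_pos: [397.7, -152.3, 15.9]
ee_rot: [-180.0, -0.0, 57.3]
force: [0.2, -0.6, -0.2]
gripper_width: 14.3
gripper_force: 3.0
time_s: 5.3
ee_pos: [399.1, -152.8, 67.6]
ee_rot: [179.8, -0.0, 57.3]
force: [0.7, 0.2, -0.9]
gripper_width: 14.1
gripper_force: 3.0
[ 399.06646814 -152.84786747   67.59557972] [ 1.79757576e+02 -4.94723160e-02  5.72845675e+01]
red [ 305    8   27   88 2263] [318.   52.6] [462.4 -53.7] box [[470.0, -27.0], [484.0, -36.0], [455.0, -81.0], [440.0, -71.0]]
red [448 137  27  11 238] [461.3 142.1] [ 517.9 -159.7] box [[511.0, -152.0], [527.0, -161.0], [525.0, -168.0], [508.0, -158.0]]
red [307 186  24  21 454] [318.4 196.3] [ 408.7 -137.9] box [[406.0, -126.0], [420.0, -136.0], [412.0, -149.0], [397.0, -140.0]]
```

View pics/w5.png

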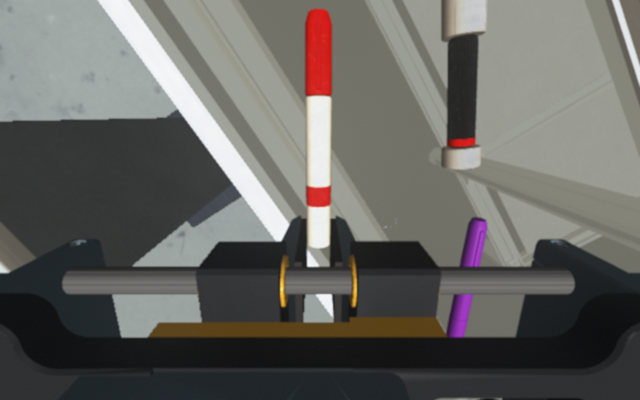

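The picture shows the marker held by its tail at (318,247) and still horizontal, with its cap end at (318,9). Gravity doesn't swing it, so I'll pivot it by pressing the cap end on the case's side wall while the gripper rises along an arc.

```bash
python3 -m crank '[{"grip":0.01,"x":0.021,"y":0.001,"z":0,"yaw":-0.12},{"grip":0.01,"x":0.042,"y":0.002,"z":0,"yaw":-0.24},{"grip":0.01,"x":0.063,"y":0.004,"z":0,"yaw":-0.36},{"grip":0.01,"x":0.085,"y":0.005,"z":0.005,"yaw":-0.48},{"grip":0.01,"x":0.107,"y":0.006,"z":0.01,"yaw":-0.6}]'
python3 -m crank '[{"grip":0.01,"x":0,"y":0,"z":0.002,"yaw":-0.03},{"grip":0.01,"x":0,"y":0,"z":0.002,"yaw":-0.03},{"grip":0.01,"x":0,"y":0,"z":0.002,"yaw":-0.03},{"grip":0.01,"x":0,"y":0,"z":0.002,"yaw":-0.03},{"grip":0.01,"x":0,"y":0,"z":0.002,"yaw":-0.03}]'
python3 - <<'E'
from h import *
print(state()["ee_pos"],state()["ee_rot"])
im,cm=shot("wrist","w6.png");redblobs(im,47,cm)
cv2.imwrite("pics/w6.png",im)
b=(im[...,0]>110)&(im[...,2]<60)
for c in(312,318,324):print(c,np.flatnonzero(b[:,c])[-3:],[ray(cm,(c,np.flatnonzero(b[:,c])[-1]),70)])
E
```

```text
time_s: 5.77
ee_pos: [460.7, -64.7, 55.1]
ee_rot: [-180.0, -0.0, 92.0]
force: [0.1, 0.0, 0.1]
gripper_width: 14.2
gripper_force: 3.0
time_s: 6.18
ee_pos: [460.2, -65.9, 53.8]
ee_rot: [-180.0, -0.0, 93.3]
force: [0.4, -0.5, -0.7]
gripper_width: 14.3
gripper_force: 3.0
[460.16164289 -65.9245021   53.81167533] [-1.79976148e+02 -7.92599971e-03  9.32977782e+01]
red [ 305    9   27   87 2259] [318.   52.9] [454.   41.8] box [[447.0, 61.0], [459.0, 62.0], [462.0, 22.0], [448.0, 21.0]]
red [306 186  25  21 478] [318.  196.2] [458.3 -33.2] box [[451.0, -28.0], [465.0, -27.0], [466.0, -39.0], [452.0, -39.0]]Traceback (most recent call last):
  File "<stdin>", line 6, in <module>
IndexError: index -1 is out of bounds for axis 0 with size 0
```

View pics/w6.png

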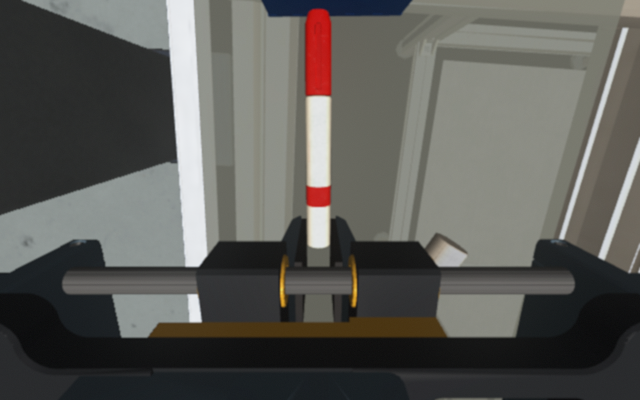

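The picture shows the cap tip at (318,10) just short of the blue side wall, which is above row 15.

```bash
python3 -m crank '[{"grip":0.01,"x":0.004,"y":0,"z":0,"yaw":0},{"grip":0.01,"x":0.008,"y":0,"z":0,"yaw":0},{"grip":0.01,"x":0.01,"y":0,"z":0,"yaw":0},{"grip":0.01,"x":0.011,"y":0,"z":0,"yaw":0},{"grip":0.01,"x":0.011,"y":0,"z":0,"yaw":0}]'
python3 - <<'E'
from h import *
im,cm=shot("wrist","w7.png");redblobs(im,47,cm)
E
```

```text
time_s: 6.65
ee_pos: [460.3, -54.9, 54.1]
ee_rot: [179.9, 0.1, 93.4]
force: [0.8, -4.4, -1.0]
gripper_width: 14.1
gripper_force: 3.0
red [ 305   13   26   85 2157] [317.5  55.6] [453.7  51.6] box [[446.0, 70.0], [459.0, 71.0], [461.0, 32.0], [448.0, 31.0]]
red [306 188  25  21 479] [318.  197.9] [458.4 -23.2] box [[451.0, -18.0], [465.0, -17.0], [466.0, -29.0], [452.0, -30.0]]
```

```bash
python3 -m crank '[{"grip":0.01,"x":0.001,"y":0,"z":-0.006,"yaw":0},{"grip":0.01,"x":0.0015,"y":0,"z":-0.012,"yaw":0},{"grip":0.01,"x":0.0025,"y":0,"z":-0.018,"yaw":0},{"grip":0.01,"x":0.0035,"y":0,"z":-0.024,"yaw":0},{"grip":0.01,"x":0.0045,"y":0,"z":-0.03,"yaw":0}]'
python3 - <<'E'
from h import *
im,cm=shot("wrist","w8.png");redblobs(im,47,cm)
E
```

```text
time_s: 7.12
ee_pos: [459.7, -49.6, 84.8]
ee_rot: [180.0, -0.0, 93.4]
force: [0.6, -0.3, 0.2]
gripper_width: 14.2
gripper_force: 3.0
red [ 307   41   23   68 1465] [317.9  74.9] [453.7  51.5] box [[446.0, 70.0], [459.0, 71.0], [462.0, 33.0], [448.0, 32.0]]
red [307 189  23  20 439] [318. 198.] [458.3 -26.7] box [[451.0, -21.0], [465.0, -20.0], [466.0, -33.0], [451.0, -34.0]]
```

```bash
python3 -m crank '[{"grip":0.01,"x":0.004,"y":0,"z":-0.0107,"yaw":0},{"grip":0.01,"x":0.009,"y":0,"z":-0.022,"yaw":0},{"grip":0.01,"x":0.015,"y":0,"z":-0.033,"yaw":0},{"grip":0.01,"x":0.022,"y":0,"z":-0.043,"yaw":0},{"grip":0.01,"x":0.03,"y":0,"z":-0.0525,"yaw":0}]'
python3 - <<'E'
from h import *
im,cm=shot("wrist","w9.png");redblobs(im,47,cm)
E
```

```text
time_s: 7.58
ee_pos: [457.8, -19.5, 137.3]
ee_rot: [180.0, -0.0, 93.3]
force: [0.0, -0.5, 0.5]
gripper_width: 13.9
gripper_force: 3.0
red [310 100  19  41 622] [318.8 119.8] [454.3  54.2] box [[446.0, 69.0], [461.0, 70.0], [463.0, 39.0], [448.0, 38.0]]
red [308 194  22  19 340] [318.5 202.3] [458.1 -15.3] box [[449.0, -8.0], [467.0, -7.0], [468.0, -24.0], [449.0, -25.0]]
```

```bash
python3 -m crank '[{"grip":0.01,"x":0.01,"y":0,"z":-0.0085,"yaw":0},{"grip":0.01,"x":0.02,"y":0,"z":-0.016,"yaw":0},{"grip":0.01,"x":0.03,"y":0,"z":-0.0224,"yaw":0},{"grip":0.01,"x":0.041,"y":0,"z":-0.0276,"yaw":0},{"grip":0.01,"x":0.053,"y":0,"z":-0.0317,"yaw":0}]'
python3 - <<'E'
from h import *
im,cm=shot("wrist","w10.png");redblobs(im,47,cm)
E
```

```text
time_s: 8.05
ee_pos: [454.7, 34.0, 168.7]
ee_rot: [180.0, -0.0, 93.4]
force: [0.6, -0.1, -0.5]
gripper_width: 14.1
gripper_force: 3.0
red [310 164  17  18 213] [318.  171.9] [453.3  58.9] box [[446.0, 50.0], [445.0, 66.0], [460.0, 67.0], [462.0, 51.0]]
red [308 207  21  15 177] [318. 213.] [455.8  17.6] box [[445.0, 23.0], [465.0, 25.0], [466.0, 11.0], [446.0, 9.0]]
```

```bash
python3 -m crank '[{"grip":0.01,"x":0.006,"y":0,"z":-0.001,"yaw":0},{"grip":0.01,"x":0.012,"y":0,"z":-0.002,"yaw":0},{"grip":0.01,"x":0.017,"y":0,"z":-0.003,"yaw":0},{"grip":0.01,"x":0.019,"y":0,"z":-0.003,"yaw":0},{"grip":0.01,"x":0.02,"y":0,"z":-0.003,"yaw":0}]'
python3 - <<'E'
from h import *
im,cm=shot("wrist","w11.png");redblobs(im,47,cm)
i2,c2=shot("scene","s11.png");redblobs(i2,47,c2,5)
cv2.imwrite("pics/c11.png",np.hstack([im[140:280,240:400],cv2.resize(i2[110:250,200:360],(160,140))]).repeat(2,0).repeat(2,1))
E
```

```text
time_s: 8.52
ee_pos: [453.5, 53.0, 171.0]
ee_rot: [-180.0, 0.0, 93.4]
force: [-0.2, -0.4, -0.1]
gripper_width: 14.1
gripper_force: 3.0
red [311 185  15  11 112] [318.2 189. ] [453.2  60.6] box [[446.0, 64.0], [460.0, 65.0], [460.0, 55.0], [447.0, 54.0]]
red [308 213  21  12 126] [318.1 217.6] [454.9  31. ] box [[445.0, 35.0], [465.0, 36.0], [465.0, 25.0], [445.0, 24.0]]
red [303 172   4   3   8] [304.1 173.2] [504.3 146.8] box [[497.0, 148.0], [504.0, 156.0], [511.0, 144.0], [504.0, 136.0]]
red [303 184   3   8  22] [304.  187.8] [461.2  75.6] box [[469.0, 96.0], [475.0, 92.0], [456.0, 59.0], [449.0, 63.0]]
red [538 287  14  13 142] [544.4 293.3] [ 819.3 -674.5] box [[822.0, -652.0], [855.0, -672.0], [819.0, -696.0], [787.0, -676.0]]
red [620 311  20  12 121] [630.6 317.2] [ 953.8 -847.3] box [[924.0, -833.0], [994.0, -850.0], [980.0, -862.0], [911.0, -845.0]]
```

View pics/c11.png

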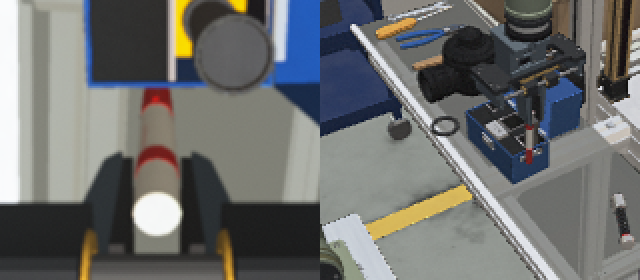

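The left of the picture shows the marker nearly upright under the jaws, with its tail disc at wrist pixel (318,246). The right (scene) shows the marker standing beside the case wall.

Run:
```python
from h import *
cm=camera_model("wrist")
print(state()["ee_pos"])
print("tail",ray(cm,(318.5,246.5),170),"ring",ray(cm,(318.1,217.6),143),"ring top edge",ray(cm,(318,213),139),"ring bot",ray(cm,(318,224),147))
for y in (82,84,85): print("captop seen", [ray(cm,(318,140+x),z)[1].round(1) for x,z in((44,80),(55,85))]);break
```

```text
[453.52738472  52.70305098 170.97557186]
tail [453.56671958  56.8187539  170.        ] ring [452.8667092  64.9595927 143.       ] ring top edge [452.69238864  66.80492028 139.        ] ring bot [452.97576721  61.97029368 147.        ]
captop seen [np.float64(73.0), np.float64(64.6)]
```

```bash
python3 -m crank '[{"grip":0.01,"x":0.003,"y":0,"z":0,"yaw":0},{"grip":0.01,"x":0.006,"y":0,"z":0,"yaw":0},{"grip":0.01,"x":0.008,"y":0,"z":0,"yaw":0},{"grip":0.01,"x":0.008,"y":0,"z":0,"yaw":0},{"grip":0.01,"x":0.008,"y":0,"z":0,"yaw":0}]'
python3 - <<'E'
from h import *
im,cm=shot("wrist","w12.png");redblobs(im,47,cm)
p=im[225:270,300:336].min(2);ys,xs=np.nonzero(p>215);u=xs.mean()+300;v=ys.mean()+225
print(u,v,ray(cm,(u,v),170),state()["ee_pos"])
E
```

```text
time_s: 9.03
ee_pos: [453.1, 60.8, 171.1]
ee_rot: [180.0, -0.0, 93.4]
force: [0.1, 0.2, -0.3]
gripper_width: 14.2
gripper_force: 3.0
red [311 193  15   8  80] [318.  195.9] [453.2  61.4] box [[446.0, 64.0], [460.0, 65.0], [460.0, 58.0], [446.0, 57.0]]
red [309 216  20  12 112] [318.6 219.8] [455.2  36.4] box [[446.0, 30.0], [446.0, 41.0], [466.0, 40.0], [465.0, 29.0]]
318.1544502617801 246.03403141361258 [452.95516226  65.13303708 170.        ] [453.11744069  60.75671118 171.10885442]
```

```bash
python3 -m crank '[{"grip":0.01,"x":-0.004,"y":0,"z":-0.001,"yaw":0},{"grip":0.01,"x":-0.008,"y":0,"z":-0.01,"yaw":0},{"grip":0.01,"x":-0.008,"y":0,"z":-0.035,"yaw":0},{"grip":0.01,"x":-0.008,"y":0,"z":-0.06,"yaw":0},{"grip":0.01,"x":-0.008,"y":0,"z":-0.085,"yaw":0}]' 8
python3 -m crank '[{"grip":0.01,"x":0.02,"y":0.002,"z":0,"yaw":-0.11},{"grip":0.01,"x":0.05,"y":0.004,"z":0,"yaw":-0.22},{"grip":0.01,"x":0.08,"y":0.006,"z":0,"yaw":-0.33},{"grip":0.01,"x":0.11,"y":0.008,"z":0,"yaw":-0.44},{"grip":0.01,"x":0.14,"y":0.01,"z":0,"yaw":-0.55}]'
python3 -m crank '[{"grip":0.01,"x":0,"y":0,"z":0,"yaw":-0.11},{"grip":0.01,"x":0,"y":0,"z":0,"yaw":-0.22},{"grip":0.01,"x":0,"y":0,"z":0,"yaw":-0.33},{"grip":0.01,"x":0,"y":0,"z":0,"yaw":-0.44},{"grip":0.01,"x":0,"y":0,"z":0,"yaw":-0.55}]'
python3 -m crank '[{"grip":0.01,"x":0,"y":0,"z":0,"yaw":-0.11},{"grip":0.01,"x":0,"y":0,"z":0,"yaw":-0.22},{"grip":0.01,"x":0,"y":0,"z":0,"yaw":-0.33},{"grip":0.01,"x":0,"y":0,"z":0,"yaw":-0.44},{"grip":0.01,"x":0,"y":0,"z":0,"yaw":-0.47}]'
python3 - <<'E'
from h import *
im,cm=shot("wrist","w13.png");np.save("w13.npy",cm,allow_pickle=True);print(state()["ee_pos"],state()["ee_rot"])
p=im[225:270,300:336].min(2);ys,xs=np.nonzero(p>215);u=xs.mean()+300;v=ys.mean()+225
print(u,v,ray(cm,(u,v),254),proj(cm,(472.8,220.4,66)))
redblobs(im,66,cm)
E
```

```text
time_s: 9.5
ee_pos: [453.5, 52.2, 257.7]
ee_rot: [-180.0, -0.0, 93.3]
force: [0.6, 0.5, -0.4]
gripper_width: 14.5
gripper_force: 8.0
time_s: 9.92
ee_pos: [455.4, 194.0, 257.2]
ee_rot: [179.9, 0.0, 125.2]
force: [-0.0, 0.5, -1.2]
gripper_width: 14.1
gripper_force: 8.0
time_s: 10.33
ee_pos: [455.5, 192.8, 256.9]
ee_rot: [180.0, 0.0, 156.7]
force: [0.3, -0.2, 0.1]
gripper_width: 13.8
gripper_force: 8.0
time_s: 10.75
ee_pos: [455.6, 192.6, 256.9]
ee_rot: [180.0, 0.0, -176.4]
force: [0.3, 0.6, -0.8]
gripper_width: 13.9
gripper_force: 8.0
[455.58618535 192.65250689 256.93806392] [ 1.79987030e+02  4.78417153e-02 -1.76533701e+02]
317.97058823529414 246.05882352941177 [453.17572844 193.50889841 254.        ] [338.97677721 195.58973516]
red [311 186  15  15 150] [318.  192.7] [470.7 194.7] box [[463.0, 186.0], [462.0, 203.0], [479.0, 204.0], [480.0, 187.0]]
red [ 60 193  12  12  77] [ 64.4 198.2] [ 496.8 -114.3] box [[502.0, -123.0], [486.0, -111.0], [491.0, -105.0], [506.0, -118.0]]
red [309 215  19  10 107] [318.  219.1] [504.8 196.8] box [[500.0, 185.0], [499.0, 208.0], [511.0, 208.0], [512.0, 186.0]]
```

View pics/w13.png

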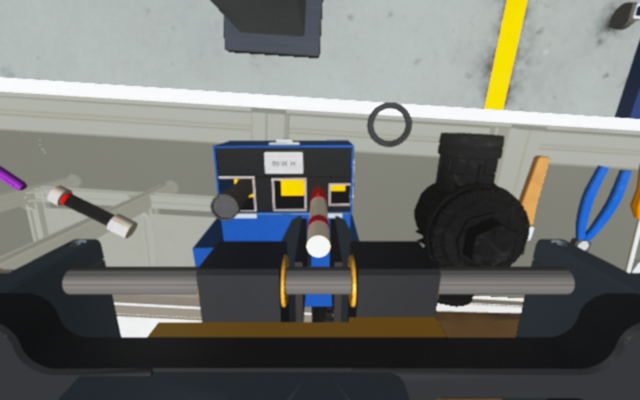

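The picture shows the marker upright in the jaws (tail (318,245), cap about (318,193)). The case's front corners are at about (214,145) and (353,141), and its marker well is at about (339,194).

Run:
```python
from h import *
im=cv2.imread("pics/w13.png");cm=np.load("w13.npy",allow_pickle=True).item()
hsv=cv2.cvtColor(im,cv2.COLOR_BGR2HSV)
bl=((hsv[...,0]>100)&(hsv[...,0]<125)&(hsv[...,1]>150)&(hsv[...,2]>60)).astype(np.uint8);bl[:,400:]=0;bl[:120]=0
ys,xs=np.nonzero(bl[:200]);print(xs.min(),xs.max(),ys.min())
top=[(x,np.flatnonzero(bl[:,x])[0]) for x in range(218,352,8) if bl[:,x].any()];print(top)
k=[t for t in top if not 265<t[0]<305];P=np.polyfit([t[0] for t in k],[t[1] for t in k],1);print(P)
L=[(y,np.flatnonzero(bl[y])[[0,-1]]) for y in range(144,215,6)];print(L)
yl=((hsv[...,0]>18)&(hsv[...,0]<32)&(hsv[...,1]>150)).astype(np.uint8)
n,l,s,c=cv2.connectedComponentsWithStats(yl[120:225,210:360])
for i in range(1,n):
    if s[i][4]>20:print("yel",s[i][:5]+[210,120,0,0,0],[ray(cm,(210+s[i][0]+a*s[i][2],120+s[i][1]+b*s[i][3]),4)[:2].round(1) for a in(0,1) for b in(0,1)])
cv2.imwrite("pics/c13.png",cv2.resize(im[130:230,200:365],None,fx=4.8,fy=4.8,interpolation=cv2.INTER_CUBIC))
```

```text
214 352 144
[(218, np.int64(146)), (226, np.int64(145)), (234, np.int64(145)), (242, np.int64(145)), (250, np.int64(145)), (258, np.int64(145)), (266, np.int64(145)), (274, np.int64(146)), (282, np.int64(146)), (290, np.int64(146)), (298, np.int64(146)), (306, np.int64(145)), (314, np.int64(145)), (322, np.int64(144)), (330, np.int64(144)), (338, np.int64(144)), (346, np.int64(144))]
[-1.06783920e-02  1.47761307e+02]
[(144, array([312, 349])), (150, array([214, 352])), (156, array([214, 352])), (162, array([215, 352])), (168, array([216, 352])), (174, array([216, 352])), (180, array([217, 351])), (186, array([217, 351])), (192, array([218, 351])), (198, array([350, 351])), (204, array([351, 351])), (210, array([350, 351]))]
yel [233 179   5   6  21] [array([474.6,  74.5]), array([483.4,  74.3]), array([474.2,  81.5]), array([482.9,  81.4])]
yel [280 180  24  17 389] [array([472. , 140.8]), array([497. , 141.5]), array([469.9, 174.7]), array([494.9, 176. ])]
yel [331 186  16   6  91] [array([476.2, 213.5]), array([485.1, 214.2]), array([474.8, 236.3]), array([483.6, 237.1])]
```

View pics/c13.png

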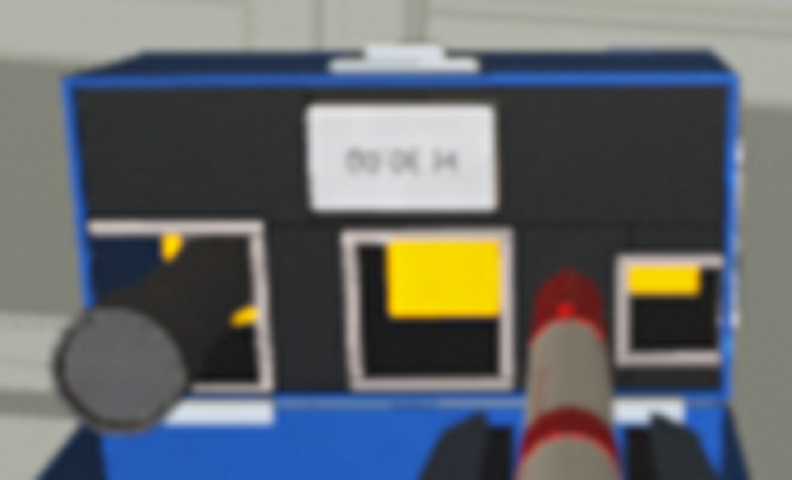

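The crop shows the gauge well mouth with inner corners (357,243), (500,241), (503,375) and (360,378). The marker well mouth spans about (630,268) to (722,350). The rim's front corners are at (65,78) and (735,76).

Run:
```python
from h import *
cm=np.load("w13.npy",allow_pickle=True).item()
f=lambda p,z:ray(cm,(p[0]/4.8+199.6,p[1]/4.8+129.6),z)
g=np.array([f(p,66) for p in((357,243),(500,241),(503,375),(360,378))]);print(g.round(1),g.mean(0))
m=np.array([f(p,66) for p in((630,268),(722,268),(722,350),(630,350))]);print(m.round(1),m.mean(0))
a=f((65,80),70);b=f((737,77),70);print(a,b,np.linalg.norm(a-b),np.degrees(np.arctan2(-(b-a)[0],(b-a)[1])))
v=np.array([-np.sin(.0585),np.cos(.0585),0]);e=np.array([v[1],-v[0],0]);c=(a+b)/2+41.5*e;print(c, c+18*e+67*v,c+18*e+5*v)
```

```text
[[458.5 140.9  66. ]
 [455.8 176.6  66. ]
 [490.9 179.1  66. ]
 [494.  142.4  66. ]] [474.80716999 159.73365202  66.        ]
[[460.7 209.6  66. ]
 [459.3 232.7  66. ]
 [480.8 234.6  66. ]
 [482.2 211.2  66. ]] [470.74510506 222.0120697   66.        ]
[421.92751968  70.73379923  70.        ] [411.28183843 231.46319569  70.        ] 161.08156137276222 3.7893691430913927
[458.03368761 153.52486297  70.        ] [472.08563135 221.46264978  70.        ] [475.71056295 159.56870928  70.        ]
```

Run:
```python
from h import *
cm=np.load("w13.npy",allow_pickle=True).item()
for uv,z in(((318,246),254.5),((318,186),129.5),((318,186),132)):print(ray(cm,uv,z))
```

```text
[452.90249271 193.509286   254.5       ]
[447.00702039 193.16548178 129.5       ]
[446.4019406  193.12767552 132.        ]
```

```bash
python3 -m crank '[{"grip":0.01,"x":-0.0196,"y":0.027,"z":0,"yaw":0},{"grip":0.01,"x":-0.0196,"y":0.027,"z":0.02,"yaw":0},{"grip":0.01,"x":-0.0196,"y":0.027,"z":0.04,"yaw":0},{"grip":0.01,"x":-0.0196,"y":0.027,"z":0.053,"yaw":0},{"grip":0.01,"x":-0.0196,"y":0.027,"z":0.053,"yaw":0}]'
python3 - <<'E'
from h import *
im,cm=shot("wrist","w14.png");print(state()["ee_pos"],state()["ee_rot"])
cv2.imwrite("pics/c14.png",cv2.resize(im[100:260,220:420],None,fx=3,fy=3))
E
```

```text
time_s: 11.22
ee_pos: [471.9, 220.3, 200.8]
ee_rot: [-179.9, -0.3, -176.7]
force: [-0.2, 0.2, 0.0]
gripper_width: 13.8
gripper_force: 8.0
[472.81279249 220.65362967 202.48189032] [-1.79949269e+02 -1.41043716e-01 -1.76716563e+02]
```

View pics/c14.png

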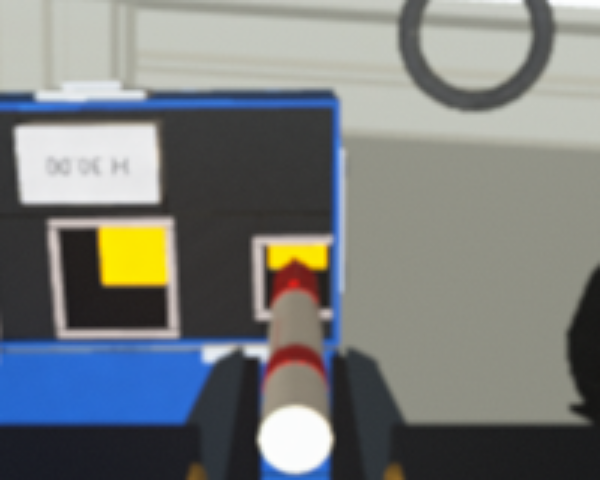

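The picture shows the cap tip over the marker well mouth, at crop (296,275) inside (267–330, 245–310). I've now gone past the ten-picture limit: that makes 13 views. From here on I work from numbers only.

```bash
python3 -m crank '[{"grip":0.01,"x":0,"y":0,"z":0.009,"yaw":0},{"grip":0.01,"x":0,"y":0,"z":0.018,"yaw":0},{"grip":0.01,"x":0,"y":0,"z":0.027,"yaw":0},{"grip":0.01,"x":0,"y":0,"z":0.035,"yaw":0},{"grip":0.01,"x":0,"y":0,"z":0.035,"yaw":0}]'
python3 -m crank '[{"grip":0.01,"x":0,"y":0,"z":0.008,"yaw":0},{"grip":0.01,"x":0,"y":0,"z":0.016,"yaw":0},{"grip":0.01,"x":0,"y":0,"z":0.024,"yaw":0},{"grip":0.01,"x":0,"y":0,"z":0.032,"yaw":0},{"grip":0.01,"x":0,"y":0,"z":0.032,"yaw":0}]'
python3 - <<'E'
from h import *
im,cm=shot("wrist","w15.png");s=state();print(s["ee_pos"],s["force"])
p=im[225:270,300:336].min(2);ys,xs=np.nonzero(p>215);print(xs.mean()+300,ys.mean()+225)
redblobs(im,66,cm)
E
```

```text
time_s: 11.68
ee_pos: [472.3, 220.7, 166.3]
ee_rot: [-179.9, -0.2, -176.7]
force: [-0.2, -0.6, -1.1]
gripper_width: 14.0
gripper_force: 8.0
time_s: 12.1
ee_pos: [472.2, 220.7, 134.2]
ee_rot: [-179.9, -0.2, -176.7]
force: [-0.2, 0.9, -0.9]
gripper_width: 13.8
gripper_force: 8.0
[472.67369598 220.91858428 135.02832997] [ 0.13187108 -0.54785618 -0.51213557]
317.9226519337017 246.08563535911603
red [307 215  22  12 129] [317.7 219.6] [476.9 221.7] box [[474.0, 213.0], [472.0, 229.0], [481.0, 230.0], [483.0, 213.0]]
```

```bash
python3 -m crank '[{"grip":0.01,"x":0,"y":0,"z":0.002,"yaw":0},{"grip":0.01,"x":0,"y":0,"z":0.003,"yaw":0},{"grip":0.01,"x":0,"y":0,"z":0.004,"yaw":0},{"grip":0.01,"x":0,"y":0,"z":0.004,"yaw":0},{"grip":0.01,"x":0,"y":0,"z":0.004,"yaw":0}]' 3
python3 -m crank '[{"grip":0.02,"x":0,"y":0,"z":0,"yaw":0},{"grip":0.03,"x":0,"y":0,"z":0,"yaw":0},{"grip":0.03,"x":0,"y":0,"z":0,"yaw":0},{"grip":0.03,"x":0,"y":0,"z":0,"yaw":0},{"grip":0.03,"x":0,"y":0,"z":0,"yaw":0}]'
python3 - <<'E'
from h import *
im,cm=shot("wrist","w16.png");s=state();print(s["ee_pos"],s["force"])
p=im[225:280,290:346].min(2);ys,xs=np.nonzero(p>215);u=xs.mean()+290,ys.mean()+225;print(u,len(xs),ray(cm,u,129))
redblobs(im,66,cm)
E
```

```text
time_s: 12.57
ee_pos: [473.4, 221.2, 132.4]
ee_rot: [180.0, 0.0, -176.7]
force: [-0.5, 0.2, -0.1]
gripper_width: 14.1
gripper_force: 3.0
time_s: 12.98
ee_pos: [473.4, 221.2, 132.2]
ee_rot: [180.0, 0.0, -176.7]
force: [0.3, 1.1, 0.3]
gripper_width: 29.8
gripper_force: 0.0
[473.36042602 221.20520983 132.2136838 ] [ 0.43946835 -0.49363899 -0.84625167]
(np.float64(317.92937853107344), np.float64(244.30790960451978)) 354 [469.96728454 222.00216833 129.        ]
red [308 214  21  11 119] [317.8 218.3] [476.4 222.2] box [[473.0, 214.0], [472.0, 230.0], [481.0, 231.0], [482.0, 215.0]]
```

```bash
python3 -m crank '[{"grip":0.03,"x":0,"y":0,"z":-0.015,"yaw":0},{"grip":0.03,"x":0,"y":0,"z":-0.04,"yaw":0},{"grip":0.03,"x":0,"y":0,"z":-0.07,"yaw":0},{"grip":0.03,"x":0,"y":0,"z":-0.105,"yaw":0},{"grip":0.03,"x":0,"y":0,"z":-0.135,"yaw":0}]'
python3 -m crank '[{"grip":0.06,"x":0,"y":-0.04,"z":0,"yaw":0.11},{"grip":0.06,"x":0,"y":-0.08,"z":0,"yaw":0.22},{"grip":0.06,"x":0,"y":-0.12,"z":0,"yaw":0.33},{"grip":0.06,"x":0,"y":-0.16,"z":0,"yaw":0.44},{"grip":0.06,"x":0,"y":-0.2,"z":0,"yaw":0.55}]'
python3 -m crank '[{"grip":0.06,"x":-0.024,"y":-0.033,"z":0,"yaw":0.11},{"grip":0.06,"x":-0.048,"y":-0.067,"z":0,"yaw":0.22},{"grip":0.06,"x":-0.072,"y":-0.1,"z":0,"yaw":0.33},{"grip":0.06,"x":-0.097,"y":-0.135,"z":0,"yaw":0.44},{"grip":0.06,"x":-0.123,"y":-0.173,"z":0,"yaw":0.55}]'
python3 -m crank '[{"grip":0.06,"x":0,"y":0,"z":0.016,"yaw":0.11},{"grip":0.06,"x":0,"y":0,"z":0.032,"yaw":0.22},{"grip":0.06,"x":0,"y":0,"z":0.048,"yaw":0.33},{"grip":0.06,"x":0,"y":0,"z":0.064,"yaw":0.44},{"grip":0.06,"x":0,"y":0,"z":0.08,"yaw":0.55}]'
python3 -m crank '[{"grip":0.06,"x":0,"y":0,"z":0.016,"yaw":0.1},{"grip":0.06,"x":0,"y":0,"z":0.032,"yaw":0.2},{"grip":0.06,"x":0,"y":0,"z":0.048,"yaw":0.3},{"grip":0.06,"x":0,"y":0,"z":0.064,"yaw":0.4},{"grip":0.06,"x":0,"y":0,"z":0.08,"yaw":0.48}]'
python3 - <<'E'
from h import *
im,cm=shot("wrist","w17.png");np.save("w17.npy",cm,allow_pickle=True);print(state()["ee_pos"],state()["ee_rot"])
redblobs(im,26,cm)
hsv=cv2.cvtColor(im,cv2.COLOR_BGR2HSV)
dk=(hsv[...,2]<70).astype(np.uint8);dk[205:]=0
n,l,s,c=cv2.connectedComponentsWithStats(dk)
for i in range(1,n):
    if s[i][4]>200:
        r=cv2.minAreaRect(cv2.findNonZero((l==i).astype(np.uint8)));print("dark",s[i],c[i],r,ray(cm,c[i],20).round(1))
E
```

```text
time_s: 13.45
ee_pos: [473.3, 221.2, 269.2]
ee_rot: [180.0, 0.0, -176.7]
force: [0.8, 0.1, -0.3]
gripper_width: 30.3
gripper_force: 0.0
time_s: 13.87
ee_pos: [484.6, 19.9, 267.4]
ee_rot: [180.0, 0.0, 151.6]
force: [1.3, 0.1, 0.1]
gripper_width: 59.0
gripper_force: 0.0
time_s: 14.28
ee_pos: [511.0, -185.4, 267.2]
ee_rot: [180.0, 0.0, 120.0]
force: [0.9, 0.3, 0.5]
gripper_width: 59.6
gripper_force: 0.0
time_s: 14.7
ee_pos: [510.9, -183.6, 186.3]
ee_rot: [-180.0, -0.0, 88.5]
force: [0.8, -0.1, -0.6]
gripper_width: 60.2
gripper_force: 0.0
time_s: 15.12
ee_pos: [511.0, -183.3, 106.4]
ee_rot: [180.0, -0.0, 61.0]
force: [-0.8, 0.4, 1.1]
gripper_width: 60.0
gripper_force: 0.0
[ 509.13909992 -182.59133803  103.34908981] [-1.79661804e+02  4.22841478e-02  6.09235765e+01]
red [298 175  22   9 153] [308.8 178.9] [ 517.1 -155.8] box [[510.0, -149.0], [526.0, -157.0], [523.0, -163.0], [508.0, -155.0]]
dark [ 294   96   25   80 1655] [306.00966767 135.23383686] ((305.8144836425781, 135.6040802001953), (79.29110717773438, 21.35675621032715), 87.27368927001953) [ 532.  -124.5   20. ]
dark [   0  120  129   85 8129] [ 49.90515439 167.2413581 ] ((64.0, 162.0), (128.0, 84.0), 0.0) [333.3 -44.2  20. ]
```

Run:
```python
from h import *
cm=np.load("w3.npy",allow_pickle=True).item()
for uv,z in(((441.4,158.3),22),((441,181),24),((447.5,30),24),((444,115),19)):print("w3",uv,ray(cm,uv,z).round(1))
cm=np.load("w17.npy",allow_pickle=True).item();im=cv2.imread("pics/w17.png")
for uv,z in(((308.8,178.9),22),((306,135.2),19)):print("w17",uv,ray(cm,uv,z).round(1))
for r in range(184,225,3):
    print(r,im[r,[295,303,309,315,323]].max(1),end=" ")
for r in (60,70,80,90,185,190,195):
    row=im[r,270:345].astype(int).min(1);e=np.flatnonzero(row>165);print("\nrow",r,(e[[0,-1]]+270) if len(e) else None,row[::8])
```

```text
w3 (441.4, 158.3) [ 513.  -154.9   22. ]
w3 (441, 181) [ 504.5 -171.3   24. ]
w3 (447.5, 30) [554.  -71.2  24. ]
w3 (444, 115) [ 529.6 -125.3   19. ]
w17 (308.8, 178.9) [ 516.6 -156.5   22. ]
w17 (306, 135.2) [ 532.  -124.5   19. ]
184 [ 93 106 104 158 143] 187 [125 199 202 199 150] 190 [124 199 199 197 154] 193 [116 198 197 194 159] 196 [115 199 194 199 159] 199 [115 196 198 195 118] 202 [116 122 125 116 116] 205 [117 117 116 117 116] 208 [117 117 117 117 116] 211 [117 118 117 117 117] 214 [117 117 116 117 117] 217 [116 118 116 117 116] 220 [117 117 116 116 117] 223 [116 117 117 117 116] 
row 60 [290 315] [108 107 112 200 206 209 120 108 108 108]

row 70 [291 316] [107 107 100 195 203 204 133 108 108 108]

row 80 [292 316] [107 106 101 193 206 208 146 108 107 107]

row 90 [292 317] [107 107 104 189 201 204 155 108 109 108]

row 185 [313 320] [107 108 107  97 141 154 188 107 106 107]

row 190 [299 321] [107 107 107 101 192 197 192 107 107 106]

row 195 [300 321] [109 107 107  98 189 193 189 106 106 107]
```

```bash
python3 -m crank '[{"grip":0.06,"x":0,"y":0,"z":0.01,"yaw":-0.052},{"grip":0.06,"x":0,"y":0,"z":0.02,"yaw":-0.052},{"grip":0.06,"x":0,"y":0,"z":0.02,"yaw":-0.052},{"grip":0.06,"x":0,"y":0,"z":0.02,"yaw":-0.052},{"grip":0.06,"x":0,"y":0,"z":0.02,"yaw":-0.052}]'
python3 - <<'E'
from h import *
im,cm=shot("wrist","w18.png");s=state();print(s["ee_pos"],s["ee_rot"])
redblobs(im,22,cm)
g=im.min(2);m=((g>150)).astype(np.uint8);m[:, :240]=0;m[:,400:]=0;m[235:]=0
n,l,st,c=cv2.connectedComponentsWithStats(m)
P=[]
for i in range(1,n):
    if st[i][4]>150:
        r=cv2.boxPoints(cv2.minAreaRect(cv2.findNonZero((l==i).astype(np.uint8))));print(st[i],c[i],r.round().tolist(),ray(cm,c[i],24).round(1))
E
```

```text
time_s: 15.58
ee_pos: [511.5, -183.5, 87.7]
ee_rot: [179.9, -0.0, 64.3]
force: [1.3, 0.2, 0.2]
gripper_width: 60.0
gripper_force: 0.0
[ 511.58301174 -183.53543051   87.86868197] [ 1.79919093e+02 -1.30161679e-02  6.42643068e+01]
red [298 179  23  10 178] [308.9 183.4] [ 516.4 -156.2] box [[507.0, -155.0], [510.0, -149.0], [525.0, -158.0], [522.0, -164.0]]
[ 336    0   64  159 2322] [370.97416021  67.65245478] [[335.0, 0.0], [352.0, -6.0], [414.0, 152.0], [398.0, 158.0]] [ 591.3 -101.1   24. ]
[ 295   49   31   44 1253] [310.5594573   70.19792498] [[295.0, 49.0], [325.0, 49.0], [325.0, 92.0], [295.0, 92.0]] [553.  -84.5  24. ]
[297 190  26  18 421] [309.57957245 198.152019  ] [[297.0, 190.0], [322.0, 190.0], [322.0, 207.0], [297.0, 207.0]] [ 511.9 -166.6   24. ]
```

```bash
python3 -m crank '[{"grip":0.06,"x":0.008,"y":-0.0067,"z":0.012,"yaw":0.008},{"grip":0.06,"x":0.008,"y":-0.0067,"z":0.027,"yaw":0.008},{"grip":0.06,"x":0.008,"y":-0.0067,"z":0.042,"yaw":0.008},{"grip":0.06,"x":0.008,"y":-0.0067,"z":0.055,"yaw":0.008},{"grip":0.06,"x":0.008,"y":-0.0067,"z":0.055,"yaw":0.008}]'
python3 -m crank '[{"grip":0.05,"x":0,"y":0,"z":0.008,"yaw":0},{"grip":0.04,"x":0,"y":0,"z":0.015,"yaw":0},{"grip":0.035,"x":0,"y":0,"z":0.0165,"yaw":0},{"grip":0.02,"x":0,"y":0,"z":0.0165,"yaw":0},{"grip":0.02,"x":0,"y":0,"z":0.0165,"yaw":0}]' 5
python3 -m crank '[{"grip":0.02,"x":0,"y":0,"z":0,"yaw":0},{"grip":0.02,"x":0,"y":0,"z":0,"yaw":0},{"grip":0.02,"x":0,"y":0,"z":0,"yaw":0},{"grip":0.02,"x":0,"y":0,"z":0,"yaw":0},{"grip":0.02,"x":0,"y":0,"z":0,"yaw":0}]' 5
python3 - <<'E'
from h import *
im,cm=shot("wrist","w19.png");s=state();print(s["ee_pos"],s["ee_rot"])
redblobs(im,22,cm)
E
```

```text
time_s: 16.05
ee_pos: [507.3, -172.7, 30.7]
ee_rot: [-179.8, 0.0, 63.8]
force: [-0.7, 1.0, 0.6]
gripper_width: 59.8
gripper_force: 0.0
time_s: 16.47
ee_pos: [508.8, -173.4, 15.9]
ee_rot: [180.0, -0.0, 63.8]
force: [-0.3, -1.2, 1.1]
gripper_width: 29.5
gripper_force: 0.0
time_s: 16.88
ee_pos: [508.8, -173.3, 16.0]
ee_rot: [180.0, -0.0, 63.8]
force: [-0.8, 0.3, 2.6]
gripper_width: 25.5
gripper_force: 5.0
[ 508.8095714  -173.35183284   15.99560028] [ 1.79953400e+02 -9.47840788e-03  6.38167407e+01]
red [302 220  33  14 319] [318.1 226.8] [ 516.7 -156.1] box [[511.0, -149.0], [526.0, -156.0], [523.0, -163.0], [507.0, -155.0]]
```

```bash
python3 -m crank '[{"grip":0.02,"x":0,"y":0,"z":-0.006,"yaw":0},{"grip":0.02,"x":0,"y":0,"z":-0.014,"yaw":0},{"grip":0.02,"x":0,"y":0,"z":-0.022,"yaw":0},{"grip":0.02,"x":0,"y":0,"z":-0.03,"yaw":0},{"grip":0.02,"x":0,"y":0,"z":-0.03,"yaw":0}]'
cat >> h.py <<'E'
def steel(im,cm,zs=(24,)):
    g=im.min(2);m=(g>150).astype(np.uint8);m[:,:280]=0;m[:,350:]=0;m[258:]=0
    n,l,st,c=cv2.connectedComponentsWithStats(m)
    for i in range(1,n):
        if st[i][4]>80: print("light",st[i],c[i].round(1),[ray(cm,c[i],z).round(1).tolist() for z in zs])
E
python3 - <<'E'
from h import *
im=cv2.imread("pics/w19.png");steel(im,camera_model("wrist"))
im,cm=shot("wrist","w20.png");s=state();print(s["ee_pos"])
redblobs(im,52,cm);steel(im,cm)
E
```

```text
time_s: 17.35
ee_pos: [509.4, -173.6, 47.6]
ee_rot: [179.8, -0.0, 63.8]
force: [0.0, -0.9, -1.0]
gripper_width: 25.3
gripper_force: 5.0
light [ 297   35   45   65 2705] [320.   66.9] [[555.8, -80.9, 24.0]]
light [302 235  36  23 722] [319.8 246.9] [[507.1, -180.2, 24.0]]
[ 509.08181853 -173.63851737   46.85838757]
red [303 217  31  11 330] [318.  221.9] [ 518.4 -154.4] box [[512.0, -148.0], [527.0, -155.0], [524.0, -161.0], [510.0, -153.0]]
light [ 303   53   34   51 1642] [319.4  77.9] [[553.0, -86.0, 24.0]]
light [303 230  34  25 786] [320.  241.9] [[508.8, -177.0, 24.0]]
```

```bash
python3 -m crank '[{"grip":0.02,"x":0.001,"y":0,"z":-0.008,"yaw":0},{"grip":0.02,"x":0.003,"y":0,"z":-0.016,"yaw":0},{"grip":0.02,"x":0.006,"y":0,"z":-0.024,"yaw":0},{"grip":0.02,"x":0.01,"y":0,"z":-0.032,"yaw":0},{"grip":0.02,"x":0.014,"y":0,"z":-0.04,"yaw":0}]'
python3 - <<'E'
from h import *
im,cm=shot("wrist","w21.png");s=state();print(s["ee_pos"]);redblobs(im,90,cm);steel(im,cm)
E
python3 -m crank '[{"grip":0.02,"x":0.008,"y":0,"z":-0.008,"yaw":0},{"grip":0.02,"x":0.018,"y":0,"z":-0.016,"yaw":0},{"grip":0.02,"x":0.03,"y":0,"z":-0.024,"yaw":0},{"grip":0.02,"x":0.045,"y":0,"z":-0.032,"yaw":0},{"grip":0.02,"x":0.06,"y":0,"z":-0.04,"yaw":0}]'
python3 - <<'E'
from h import *
im,cm=shot("wrist","w22.png");s=state();print(s["ee_pos"]);redblobs(im,90,cm);steel(im,cm)
E
```

```text
time_s: 17.82
ee_pos: [515.0, -160.3, 86.6]
ee_rot: [180.0, -0.0, 63.8]
force: [0.9, 1.0, -1.9]
gripper_width: 25.3
gripper_force: 5.0
[ 516.2233156  -160.02142453   88.09551988]
red [304 211  30  11 236] [318.2 215.9] [ 525.3 -138.2] box [[520.0, -132.0], [534.0, -139.0], [531.0, -145.0], [517.0, -137.0]]
light [301  96  35  46 758] [319.8 117.3] [[549.2, -92.6, 24.0]]
light [298 221  42  35 860] [319.5 241. ] [[506.7, -178.7, 24.0]]
time_s: 18.28
ee_pos: [541.6, -105.5, 126.4]
ee_rot: [-180.0, -0.0, 63.8]
force: [0.8, 0.0, -3.0]
gripper_width: 25.7
gripper_force: 5.0
[ 544.06414945 -103.36880311  128.1140345 ]
light [304 184  30  22 224] [318.8 192.1] [[546.2, -96.6, 24.0]]
light [ 297  221   43   37 1321] [318.1 239.8] [[525.1, -138.3, 24.0]]
```

```bash
python3 -m crank '[{"grip":0.02,"x":0,"y":0,"z":-0.01,"yaw":0},{"grip":0.02,"x":0,"y":0,"z":-0.02,"yaw":0},{"grip":0.02,"x":0,"y":0,"z":-0.03,"yaw":0},{"grip":0.02,"x":0,"y":0,"z":-0.03,"yaw":0},{"grip":0.02,"x":0,"y":0,"z":-0.03,"yaw":0}]'
python3 - <<'E'
from h import *
im,cm=shot("wrist","w23.png");s=state();print(s["ee_pos"],s["force"]);redblobs(im,90,cm,8);z=s["ee_pos"][2];steel(im,cm,(z-90,z-75,z+5))
print(im[150:262:4,318].tolist())
E
```

```text
time_s: 18.75
ee_pos: [541.4, -107.4, 156.5]
ee_rot: [179.9, -0.0, 63.8]
force: [0.6, 0.6, -2.7]
gripper_width: 25.8
gripper_force: 5.0
[ 540.90295155 -107.25578928  155.84751171] [-0.47296908 -0.55811983 -1.89745222]
light [304 179  30  21 225] [318.8 186.6] [[549.7, -91.3, 65.8], [551.3, -88.0, 80.8], [559.5, -70.5, 160.8]]
light [ 297  222   43   36 1282] [318.1 240.3] [[527.0, -136.0, 65.8], [530.0, -130.0, 80.8], [545.5, -98.0, 160.8]]
[[96, 105, 105], [96, 106, 105], [96, 106, 106], [96, 106, 106], [96, 106, 105], [78, 87, 95], [75, 85, 91], [147, 155, 155], [187, 184, 184], [23, 25, 25], [25, 26, 26], [25, 26, 27], [24, 26, 26], [25, 27, 27], [25, 26, 26], [23, 24, 24], [73, 83, 88], [71, 80, 86], [172, 181, 180], [192, 190, 189], [189, 188, 187], [192, 190, 189], [188, 186, 185], [185, 182, 182], [186, 184, 183], [190, 187, 187], [191, 189, 188], [192, 190, 189]]
```

Run:
```python
from h import *
cm=camera_model("wrist");s=state();T=s["ee_pos"];print(T)
def tl(uv,z):return tool(ray(cm,uv,z)-T).round(1)
z=T[2]
print(tl((318,221.5),z+5),tl((318,257.5),z+5),tl((318,177.5),z-77))
im=cv2.imread("pics/w23.png");print(im[160:192,318].max(1).tolist(),im[210:226,318].max(1).tolist(),im[250:266,318].max(1).tolist())
```

```text
[ 540.90295155 -107.25578928  155.84751171]
[21.7 -0.5 -5. ] [-0.  -0.5 -5. ] [28.9 -0.5 77. ]
[107, 106, 106, 107, 106, 107, 106, 107, 105, 102, 95, 91, 90, 90, 91, 90, 88, 105, 155, 187, 193, 194, 187, 152, 88, 38, 25, 26, 26, 27, 26, 27] [24, 35, 65, 84, 88, 88, 87, 86, 86, 88, 101, 147, 181, 189, 190, 191] [190, 189, 189, 190, 191, 191, 192, 191, 192, 190, 169, 134, 110, 105, 107, 102]
```

```bash
python3 -m crank '[{"grip":0.02,"x":0.006,"y":-0.01,"z":0,"yaw":-0.05},{"grip":0.02,"x":0.015,"y":-0.025,"z":0,"yaw":-0.1},{"grip":0.02,"x":0.025,"y":-0.04,"z":-0.002,"yaw":-0.16},{"grip":0.02,"x":0.034,"y":-0.055,"z":-0.004,"yaw":-0.21},{"grip":0.02,"x":0.0425,"y":-0.069,"z":-0.004,"yaw":-0.258}]' 6
python3 -m crank '[{"grip":0.02,"x":0.015,"y":-0.014,"z":0,"yaw":-0.06},{"grip":0.02,"x":0.03,"y":-0.028,"z":0,"yaw":-0.12},{"grip":0.02,"x":0.042,"y":-0.042,"z":0,"yaw":-0.18},{"grip":0.02,"x":0.052,"y":-0.05,"z":0,"yaw":-0.23},{"grip":0.02,"x":0.0586,"y":-0.056,"z":0,"yaw":-0.26}]'
cat >> h.py <<'E'
def gz(im,cm):
    T=state()["ee_pos"];c=im[:,318].max(1).astype(int)
    e=[r for r in range(150,266) if (c[r]>140)!=(c[r-1]>140)];print("edges",e)
    t=lambda r,z:tool(ray(cm,(318,r-.5),T[2]-z)-T).round(1)
    if len(e)>=4:
        for k in(0,3,6):print("end at",k,"near",t(e[-2],k),"far",t(e[-1],k),"shoulder",t(e[-4],k+82))
E
python3 - <<'E'
from h import *
im,cm=shot("wrist","w24.png");s=state();print(s["ee_pos"],s["ee_rot"]);gz(im,cm)
E
```

```text
time_s: 19.22
ee_pos: [497.0, -37.9, 159.3]
ee_rot: [-179.9, -0.0, 78.7]
force: [-0.4, 0.2, -2.1]
gripper_width: 25.4
gripper_force: 6.0
time_s: 19.63
ee_pos: [453.3, 30.9, 159.1]
ee_rot: [-179.9, -0.0, 93.6]
force: [0.6, -0.1, -3.0]
gripper_width: 25.3
gripper_force: 6.0
[452.78481174  31.66713039 159.17965473] [-1.79869473e+02 -6.76383487e-02  9.36568593e+01]
edges [159, 163, 179, 185, 221, 262]
end at 0 near [19.8  0.5  0. ] far [-5.8  0.5 -0. ] shoulder [26.3  0.6 82. ]
end at 3 near [18.7  0.5  3. ] far [-7.4  0.5  3. ] shoulder [25.6  0.6 85. ]
end at 6 near [17.5  0.5  6. ] far [-9.   0.5  6. ] shoulder [25.   0.6 88. ]
```

```bash
python3 -m crank '[{"grip":0.02,"x":0.007,"y":0,"z":0,"yaw":0},{"grip":0.02,"x":0.012,"y":0,"z":0,"yaw":0},{"grip":0.02,"x":0.016,"y":0,"z":0,"yaw":0},{"grip":0.02,"x":0.02,"y":0,"z":0,"yaw":0},{"grip":0.02,"x":0.02,"y":0,"z":0,"yaw":0}]'
python3 - <<'E'
from h import *
im,cm=shot("wrist","w25.png");s=state();print(s["ee_pos"],s["force"]);gz(im,cm)
E
```

```text
time_s: 20.1
ee_pos: [453.9, 50.5, 159.6]
ee_rot: [180.0, 0.0, 93.5]
force: [0.5, -0.1, -2.0]
gripper_width: 25.2
gripper_force: 6.0
[453.80344034  50.29138815 159.60706203] [ 0.446471   -0.62167169 -2.51427979]
edges [181, 184, 186, 192, 219, 262]
end at 0 near [21.9  0.1 -0. ] far [-4.8  0.1  0. ] shoulder [21.4  0.1 82. ]
end at 3 near [20.9  0.1  3. ] far [-6.4  0.1  3. ] shoulder [20.7  0.2 85. ]
end at 6 near [19.8  0.1  6. ] far [-8.   0.1  6. ] shoulder [20.   0.2 88. ]
```

Run:
```python
from h import *
cs=camera_model("scene");ct=camera_model("top")
for uv in((345,175),(340,155),(352,155)):print("post base",[ray(cs,uv,z).round() for z in(0,50)])
print("tab top",[ray(ct,(251.4,177.2),z).round() for z in(160,170)])
im=cv2.imread("pics/top.png");g=im[160:190,235:270].max(2);m=g<60;ys,xs=np.nonzero(m);print("tabpx",xs.min()+235,xs.max()+235,ys.min()+160,ys.max()+160)
for r in (ys.min()+160,ys.max()+161):print(r,ray(ct,(252,r),173).round(1),ray(ct,(252,r),153).round(1))
for uv in((221,130),(246,155),(232,143)):print("black",[ray(ct,uv,z).round() for z in(100,300,600)])
cm=np.load("w2.npy",allow_pickle=True).item()
print("w2 tab",[ray(cm,p,173).round() for p in((349,0),(388,50),(376,57))])
```

```text
post base [array([667.,  98.,   0.]), array([631.,  52.,  50.])]
post base [array([725., 218.,   0.]), array([686., 165.,  50.])]
post base [array([770., 191.,   0.]), array([728., 140.,  50.])]
tab top [array([514., 152., 160.]), array([513., 151., 170.])]
tabpx 240 266 175 189
175 [518.7 149.1 173. ] [522.2 151.7 153. ]
190 [475.1 148.3 173. ] [478. 151. 153.]
black [array([671., 256., 100.]), array([617., 216., 300.]), array([536., 156., 600.])]
black [array([593., 178., 100.]), array([550., 149., 300.]), array([484., 105., 600.])]
black [array([630., 222., 100.]), array([582., 186., 300.]), array([509., 133., 600.])]
w2 tab [array([505., 176., 173.]), array([517., 126., 173.]), array([505., 126., 173.])]
```

```bash
python3 -m crank '[{"grip":0.02,"x":0,"y":0,"z":0,"yaw":0},{"grip":0.02,"x":-0.006,"y":0,"z":-0.008,"yaw":0},{"grip":0.02,"x":-0.008,"y":0,"z":-0.035,"yaw":0},{"grip":0.02,"x":-0.008,"y":0,"z":-0.065,"yaw":0},{"grip":0.02,"x":-0.008,"y":0,"z":-0.09,"yaw":0}]' 25
python3 -m crank '[{"grip":0.02,"x":0.015,"y":0.001,"z":0,"yaw":-0.11},{"grip":0.02,"x":0.035,"y":0.004,"z":0,"yaw":-0.22},{"grip":0.02,"x":0.06,"y":0.01,"z":0,"yaw":-0.33},{"grip":0.02,"x":0.09,"y":0.02,"z":0,"yaw":-0.44},{"grip":0.02,"x":0.114,"y":0.022,"z":0,"yaw":-0.55}]'
python3 -m crank '[{"grip":0.02,"x":0,"y":0,"z":0,"yaw":-0.11},{"grip":0.02,"x":0,"y":0,"z":0,"yaw":-0.22},{"grip":0.02,"x":0,"y":0,"z":0,"yaw":-0.33},{"grip":0.02,"x":0,"y":0,"z":0,"yaw":-0.44},{"grip":0.02,"x":0,"y":0,"z":0,"yaw":-0.55}]'
python3 -m crank '[{"grip":0.02,"x":0,"y":0,"z":0,"yaw":-0.11},{"grip":0.02,"x":0,"y":0,"z":0,"yaw":-0.22},{"grip":0.02,"x":0,"y":0,"z":0,"yaw":-0.33},{"grip":0.02,"x":0,"y":0,"z":0,"yaw":-0.44},{"grip":0.02,"x":0,"y":0,"z":0,"yaw":-0.47}]'
python3 - <<'E'
from h import *
im,cm=shot("wrist","w26.png");s=state();print(s["ee_pos"],s["ee_rot"],s["force"]);gz(im,cm)
hsv=cv2.cvtColor(im,cv2.COLOR_BGR2HSV)
yl=((hsv[...,0]>18)&(hsv[...,0]<32)&(hsv[...,1]>150)).astype(np.uint8);yl[:100]=0;yl[240:]=0
n,l,st,c=cv2.connectedComponentsWithStats(yl)
for i in range(1,n):
    if st[i][4]>20:print("yel",st[i],[ray(cm,(st[i][0]+a*st[i][2],st[i][1]+b*st[i][3]),4)[:2].round(1).tolist() for a in(0,1) for b in(0,1)])
print("red");redblobs(im,102,cm,8)
for X in((475.2,159.6,66),(470,222,129)):print(proj(cm,X))
E
```

```text
time_s: 20.57
ee_pos: [454.1, 41.6, 251.8]
ee_rot: [179.9, 0.0, 93.5]
force: [1.4, -0.4, -2.5]
gripper_width: 24.9
gripper_force: 25.0
time_s: 20.98
ee_pos: [470.2, 158.5, 250.4]
ee_rot: [179.9, 0.0, 125.3]
force: [1.2, 0.3, -2.2]
gripper_width: 24.6
gripper_force: 25.0
time_s: 21.4
ee_pos: [469.0, 156.9, 250.2]
ee_rot: [180.0, 0.0, 156.8]
force: [-0.5, 0.5, -2.5]
gripper_width: 24.8
gripper_force: 25.0
time_s: 21.82
ee_pos: [469.1, 156.7, 250.2]
ee_rot: [180.0, 0.0, -176.3]
force: [-0.3, -0.4, -2.5]
gripper_width: 24.3
gripper_force: 25.0
[469.10372362 156.74669945 250.21114826] [ 1.79998388e+02  2.03364805e-02 -1.76427352e+02] [ 0.29909292  0.12310986 -2.37607284]
edges [165, 170, 179, 185, 191, 219]
end at 0 near [36.9  1.  -0. ] far [20.6  1.  -0. ] shoulder [26.  1. 82.]
end at 3 near [36.1  1.   3. ] far [19.6  1.   3. ] shoulder [25.3  1.  85. ]
end at 6 near [35.4  1.   6. ] far [18.5  1.   6. ] shoulder [24.7  1.  88. ]
yel [258 171   6   8  38] [[473.2, 75.0], [484.5, 75.1], [472.6, 83.3], [483.9, 83.4]]
yel [306 172  28  16 274] [[470.3, 141.2], [493.1, 142.4], [467.9, 179.8], [490.6, 181.6]]
yel [275 184   7   8  39] [[490.1, 98.9], [501.7, 99.2], [489.5, 108.6], [501.0, 109.0]]
red
red [363 178   3   4   9] [363.9 179.4] [455.3 205.3] box [[454.0, 204.0], [454.0, 206.0], [457.0, 207.0], [457.0, 205.0]]
red [370 186  11   9  37] [374.5 188.9] [464.8 217.6] box [[467.0, 211.0], [459.0, 221.0], [463.0, 224.0], [471.0, 214.0]]
[319.22126753 186.92626263]
[383.34964007 201.0353628 ]
```

```bash
python3 -m crank '[{"grip":0.02,"x":-0.0137,"y":0.0028,"z":0.005,"yaw":0},{"grip":0.02,"x":-0.0137,"y":0.0028,"z":0.025,"yaw":0},{"grip":0.02,"x":-0.0137,"y":0.0028,"z":0.045,"yaw":0},{"grip":0.02,"x":-0.0137,"y":0.0028,"z":0.062,"yaw":0},{"grip":0.02,"x":-0.0137,"y":0.0028,"z":0.062,"yaw":0}]'
python3 - <<'E'
from h import *
im,cm=shot("wrist","w27.png");s=state();print(s["ee_pos"],s["ee_rot"],s["force"])
hsv=cv2.cvtColor(im,cv2.COLOR_BGR2HSV)
T=s["ee_pos"]
# GO-end silhouette vs well frame: print profile rows around the mouth
for X in((475.2,159.6,66),):print("mouth px",proj(cm,X),[proj(cm,np.array(X)+d).round(0).tolist() for d in((-18,-18,0),(-18,18,0),(18,18,0),(18,-18,0))])
for r in (150,158,164,170):
    row=im[r,270:372];print(r,[f"{a:02x}{b:02x}{c:02x}" for a,b,c in row[::3][:, ::-1]])
E
```

```text
time_s: 22.28
ee_pos: [480.4, 159.8, 184.8]
ee_rot: [-179.9, -0.4, -176.6]
force: [-1.4, 0.4, -2.7]
gripper_width: 24.6
gripper_force: 25.0
[481.48832998 160.25687547 186.59866108] [-179.94989941   -0.21751842 -176.61383937] [ 0.89364413 -0.01772745 -2.4645307 ]
mouth px [317.19888633 192.39647971] [[299.0, 173.0], [337.0, 175.0], [334.0, 211.0], [298.0, 209.0]]
150 ['323232', '313232', '313132', '323232', '323332', '333331', 'd9dadc', 'dfdfe1', 'dfe0e1', 'c5c5c7', 'bababb', 'b5b5b7', 'd5d6d8', 'b5b6b7', 'c6c6c8', 'c3c3c4', 'e2e2e4', 'b5b6b6', 'cfcfd1', 'dcdcde', 'e0e0e2', 'e2e2e3', 'adaaa9', '313332', '333333', '333333', '343535', '333434', '343434', '313232', '333433', '323233', '323233', '303131']
158 ['303231', '303130', '323131', '303131', '303131', '2d2d2c', 'd7d8d9', 'dcdddf', 'dedee0', 'dedee1', 'dedfe0', 'dfe0e2', 'e0e1e2', 'e2e2e3', 'e0e0e2', 'dedee0', 'dedfe0', 'dddee0', 'dddddf', 'dbdbdd', 'dbdcde', 'dedfe0', 'b7b6b6', '313131', '323233', '323332', '313132', '313232', '323232', '303031', '323232', '2f2f30', '303031', '303132']
164 ['313031', '2f2f2f', '30302f', '303030', '313131', '2f2f2e', 'd5d6d3', 'd9dadb', 'dbdbdd', 'dbdcdd', 'd8d7d9', 'd8d9da', 'dfe0e1', 'e2e2e3', 'dfdfe0', 'dddedd', 'dedfdd', 'e6e7e8', 'e7e8e8', 'e6e7e7', 'e5e5e5', 'e5e5e5', '989690', '323231', '333232', '313130', '303030', '323132', '303031', '303030', '303031', '303030', '303031', '313232']
170 ['cdc2be', 'a29a96', '2a2827', '2b2a28', '2c2c2a', '2b2a28', '2b2a27', '2b2b29', '2f2e2c', '534e4b', '55504d', '575250', '585250', '575350', '595552', '5a5552', '56524f', '575250', '575151', '5b5554', '5b5654', '645f5c', '66615d', '54504e', '30302e', '302f2e', '31312f', '302f2e', '2f2f2e', '30302f', '30302e', '302f2f', '2f2f2e', '2e2e2d']
```

```bash
python3 -m crank '[{"grip":0.02,"x":0,"y":0,"z":0.005,"yaw":0},{"grip":0.02,"x":0,"y":0,"z":0.01,"yaw":0},{"grip":0.02,"x":0,"y":0,"z":0.015,"yaw":0},{"grip":0.02,"x":0,"y":0,"z":0.02,"yaw":0},{"grip":0.02,"x":0,"y":0,"z":0.02,"yaw":0}]'
python3 -m crank '[{"grip":0.02,"x":0,"y":0,"z":0.007,"yaw":0},{"grip":0.02,"x":0,"y":0,"z":0.014,"yaw":0},{"grip":0.02,"x":0,"y":0,"z":0.021,"yaw":0},{"grip":0.02,"x":0,"y":0,"z":0.027,"yaw":0},{"grip":0.02,"x":0,"y":0,"z":0.027,"yaw":0}]'
```

```text
time_s: 22.75
ee_pos: [481.9, 160.8, 166.9]
ee_rot: [-180.0, -0.1, -176.6]
force: [-0.1, -0.6, -2.4]
gripper_width: 24.4
gripper_force: 25.0
time_s: 23.17
ee_pos: [481.5, 160.7, 139.0]
ee_rot: [-180.0, -0.2, -176.5]
force: [-1.1, -0.0, -1.3]
gripper_width: 24.5
gripper_force: 25.0
```

```bash
python3 -m crank '[{"grip":0.02,"x":0,"y":0,"z":0.005,"yaw":0},{"grip":0.02,"x":0,"y":0,"z":0.01,"yaw":0},{"grip":0.02,"x":0,"y":0,"z":0.015,"yaw":0},{"grip":0.02,"x":0,"y":0,"z":0.017,"yaw":0},{"grip":0.02,"x":0,"y":0,"z":0.017,"yaw":0}]'
python3 -m crank '[{"grip":0.02,"x":0,"y":0,"z":0.001,"yaw":0},{"grip":0.02,"x":0,"y":0,"z":0.002,"yaw":0},{"grip":0.02,"x":0,"y":0,"z":0.003,"yaw":0},{"grip":0.02,"x":0,"y":0,"z":0.003,"yaw":0},{"grip":0.02,"x":0,"y":0,"z":0.003,"yaw":0}]'
```

```text
time_s: 23.58
ee_pos: [482.1, 160.9, 123.0]
ee_rot: [-180.0, -0.1, -176.6]
force: [0.6, -1.1, -2.4]
gripper_width: 24.4
gripper_force: 25.0
time_s: 24.0
ee_pos: [482.5, 161.0, 120.7]
ee_rot: [180.0, 0.0, -176.6]
force: [-0.2, 0.1, -2.6]
gripper_width: 25.0
gripper_force: 25.0
```

```bash
python3 -m crank '[{"grip":0.02,"x":0,"y":0,"z":0.001,"yaw":0},{"grip":0.02,"x":0,"y":0,"z":0.002,"yaw":0},{"grip":0.02,"x":0,"y":0,"z":0.003,"yaw":0},{"grip":0.02,"x":0,"y":0,"z":0.003,"yaw":0},{"grip":0.02,"x":0,"y":0,"z":0.003,"yaw":0}]' 6
python3 - <<'E'
from h import *
im,cm=shot("wrist","w28.png");s=state();print(s["ee_pos"],s["force"])
E
```

```text
time_s: 24.42
ee_pos: [482.4, 161.0, 117.6]
ee_rot: [180.0, -0.0, -176.6]
force: [0.7, -0.3, -2.3]
gripper_width: 25.0
gripper_force: 6.0
[482.45824136 160.98104115 117.61465451] [ 0.0599634  -0.15352877 -2.50292419]
```

```bash
python3 -m crank '[{"grip":0.02,"x":0,"y":0,"z":0.001,"yaw":0},{"grip":0.02,"x":0,"y":0,"z":0.002,"yaw":0},{"grip":0.02,"x":0,"y":0,"z":0.002,"yaw":0},{"grip":0.02,"x":0,"y":0,"z":0.002,"yaw":0},{"grip":0.02,"x":0,"y":0,"z":0.002,"yaw":0}]' 3
python3 -m crank '[{"grip":0.028,"x":0,"y":0,"z":0,"yaw":0},{"grip":0.032,"x":0,"y":0,"z":0,"yaw":0},{"grip":0.038,"x":0,"y":0,"z":0,"yaw":0},{"grip":0.042,"x":0,"y":0,"z":0,"yaw":0},{"grip":0.042,"x":0,"y":0,"z":0,"yaw":0}]' 3
python3 -m crank '[{"grip":0.042,"x":0,"y":0,"z":-0.015,"yaw":0},{"grip":0.042,"x":0,"y":0,"z":-0.04,"yaw":0},{"grip":0.042,"x":0,"y":0,"z":-0.07,"yaw":0},{"grip":0.042,"x":0,"y":0,"z":-0.105,"yaw":0},{"grip":0.042,"x":0,"y":0,"z":-0.105,"yaw":0}]'
python3 - <<'E'
from h import *
im,cm=shot("wrist","w29.png");np.save("w29.npy",cm,allow_pickle=True);s=state();print(s["ee_pos"],s["force"])
g=im.min(2);m=(g>150).astype(np.uint8);m[:, :285]=0;m[:,420:]=0;m[:180]=0;m[268:]=0
n,l,st,c=cv2.connectedComponentsWithStats(m)
for i in range(1,n):
    if st[i][4]>60:print(st[i],c[i].round(1),[ (z,ray(cm,c[i],z).round(1).tolist()) for z in(116,129)])
for X in((473,160,116),(470,222,129)):print(proj(cm,X))
redblobs(im,102,cm,8)
E
```

```text
time_s: 24.88
ee_pos: [482.5, 161.0, 115.6]
ee_rot: [180.0, -0.0, -176.6]
force: [-0.1, 0.9, -2.6]
gripper_width: 25.2
gripper_force: 3.0
time_s: 25.3
ee_pos: [482.6, 161.0, 115.8]
ee_rot: [180.0, 0.0, -176.5]
force: [-0.5, -0.1, 0.6]
gripper_width: 41.7
gripper_force: 0.0
time_s: 25.72
ee_pos: [486.0, 162.1, 227.3]
ee_rot: [179.8, 0.7, -176.5]
force: [0.2, 0.5, 1.1]
gripper_width: 41.9
gripper_force: 0.0
[484.63741189 161.63715535 224.37323237] [-0.07780419  0.72412501 -0.02953213]
[296 180  38  20 543] [316.2 188.1] [(116, [476.9, 161.3, 116.0]), (129, [473.5, 161.1, 129.0])]
[377 181  17  16 225] [385.  188.4] [(116, [473.4, 225.4, 116.0]), (129, [470.1, 222.2, 129.0])]
[343 195  31   6 182] [358.  197.5] [(116, [483.8, 201.1, 116.0]), (129, [480.0, 199.0, 129.0])]
[315.12135697 183.94632876]
[384.89455887 188.21155863]
red [363 165   3   5  10] [363.7 166.4] [456.4 205.7] box [[455.0, 205.0], [455.0, 207.0], [459.0, 207.0], [459.0, 205.0]]
red [371 173  11  11  39] [374.4 176.6] [465.7 217.1] box [[469.0, 211.0], [460.0, 219.0], [463.0, 223.0], [473.0, 215.0]]
```

Run:
```python
from h import *
im=cv2.imread("pics/w29.png");cm=np.load("w29.npy",allow_pickle=True).item()
for t in(150,175):
    m=(im.min(2)>t).astype(np.uint8);m[:, :285]=0;m[:,420:]=0;m[:150]=0;m[268:]=0
    n,l,st,c=cv2.connectedComponentsWithStats(m)
    for i in range(1,n):
        if st[i][4]>60:print(t,st[i],c[i].round(1))
for z in(112,116,120,125):
    print(z,[proj(cm,(x,160,z))[1].round(1) for x in(460,486)])
for r in range(164,202,2):print(r,"".join("#" if v>165 else "." for v in im[r,285:350].min(1)))
```

```text
150 [ 296  156   39   44 1034] [316.1 178. ]
150 [359 161  25  27 134] [366.3 169.4]
150 [377 181  17  16 225] [385.  188.4]
150 [343 195  31   6 182] [358.  197.5]
175 [296 156  38  34 245] [316.4 164.9]
175 [298 173  36  26 575] [316.9 185.8]
175 [377 181  17  16 208] [385.  188.3]
175 [343 196  31   5 152] [357.9 198. ]
112 [np.float64(169.3), np.float64(196.1)]
116 [np.float64(170.2), np.float64(197.3)]
120 [np.float64(171.1), np.float64(198.6)]
125 [np.float64(172.2), np.float64(200.1)]
164 ...........##..........#####.........#####......#................
166 ...........##.........####.............####.....#................
168 ...........##.........###...............###.....#................
170 ............#.........###...............###.....#................
172 ............#..........##................##.....#................
174 ............#.............#############.........#................
176 ............#..........###################......#................
178 ............#........#######################....#................
180 ............#.......#########################..##................
182 ............#......###########################..#................
184 ............##.....###########################..#................
186 ............##.....###########################.##................
188 ............##.....###########################..#................
190 ............#......###########################..#................
192 ............#####################################................
194 ......................#####################......................
196 ........................#################.................#######
198 ............................#########.....................#######
200 ...........................................................######
```

```bash
python3 -m crank '[{"grip":0.02,"x":-0.012,"y":-0.0015,"z":0,"yaw":0},{"grip":0.002,"x":-0.024,"y":-0.003,"z":0,"yaw":0},{"grip":0.002,"x":-0.036,"y":-0.0045,"z":0,"yaw":0},{"grip":0.002,"x":-0.046,"y":-0.0066,"z":0,"yaw":0},{"grip":0.002,"x":-0.056,"y":-0.0066,"z":0,"yaw":0}]' 10
python3 -m crank '[{"grip":0.002,"x":0,"y":0,"z":0,"yaw":0},{"grip":0.002,"x":0,"y":0,"z":0,"yaw":0},{"grip":0.002,"x":0,"y":0,"z":0,"yaw":0},{"grip":0.002,"x":0,"y":0,"z":0,"yaw":0},{"grip":0.002,"x":0,"y":0,"z":0,"yaw":0}]'
python3 - <<'E'
from h import *
im,cm=shot("wrist","w30.png");s=state();print(s["ee_pos"],s["ee_rot"],s["force"])
# tab: dark pixels between the fingers and the case
for X in((505,156.3,173),(517,156.3,173),(511,127,175),(511,186,175)):print(proj(cm,X).round(1))
for c in(300,318,336):print(c,im[150:262:4,c].max(1).tolist())
E
```

```text
time_s: 26.18
ee_pos: [540.0, 157.2, 219.3]
ee_rot: [-180.0, -0.1, -176.6]
force: [0.2, 0.4, 0.5]
gripper_width: 11.5
gripper_force: 0.0
time_s: 26.6
ee_pos: [538.3, 157.8, 220.8]
ee_rot: [180.0, -0.0, -176.5]
force: [-0.7, 0.2, 0.1]
gripper_width: 1.9
gripper_force: 0.0
[538.35580607 157.81680511 220.8821527 ] [ 1.79992911e+02  8.65411238e-03 -1.76535669e+02] [ 0.31051641  0.2526897  -0.30232383]
[317.2 178.5]
[316.2 194.8]
[275.1 185. ]
[358.7 189.8]
300 [179, 188, 189, 190, 189, 187, 128, 35, 41, 65, 47, 52, 186, 190, 189, 190, 192, 191, 154, 68, 53, 53, 53, 35, 33, 32, 32, 30]
318 [184, 193, 193, 189, 188, 188, 105, 34, 42, 63, 49, 53, 188, 190, 189, 190, 189, 189, 182, 185, 184, 184, 185, 186, 186, 182, 183, 181]
336 [186, 195, 191, 191, 193, 190, 105, 35, 42, 60, 49, 52, 190, 194, 192, 192, 191, 194, 153, 72, 52, 54, 52, 34, 32, 33, 31, 29]
```

```bash
python3 -m crank '[{"grip":0.002,"x":-0.006,"y":0,"z":0.004,"yaw":0},{"grip":0.002,"x":-0.006,"y":0,"z":0.014,"yaw":0},{"grip":0.002,"x":-0.006,"y":0,"z":0.026,"yaw":0},{"grip":0.002,"x":-0.006,"y":0,"z":0.037,"yaw":0},{"grip":0.002,"x":-0.006,"y":0,"z":0.037,"yaw":0}]'
python3 -m crank '[{"grip":0.002,"x":0.004,"y":0,"z":0,"yaw":0},{"grip":0.002,"x":0.008,"y":0,"z":0,"yaw":0},{"grip":0.002,"x":0.012,"y":0,"z":0,"yaw":0},{"grip":0.002,"x":0.016,"y":0,"z":0,"yaw":0},{"grip":0.002,"x":0.018,"y":0,"z":0,"yaw":0}]'
cat >> h.py <<'E'
def tab(f):
    im,cm=shot("wrist",f);s=state();print(s["ee_pos"],s["force"])
    c=im[:,318].max(1).astype(int);d=c<90;print("dark runs",[r for r in range(60,262) if d[r]!=d[r-1]])
E
python3 -c "
from h import *
tab('w31.png')"
```

```text
time_s: 27.07
ee_pos: [543.1, 157.7, 180.6]
ee_rot: [-179.9, -0.3, -176.6]
force: [-0.0, -0.1, 0.8]
gripper_width: 2.0
gripper_force: 0.0
time_s: 27.48
ee_pos: [527.7, 157.2, 184.8]
ee_rot: [180.0, 0.2, -176.5]
force: [4.1, -1.2, 1.8]
gripper_width: 2.0
gripper_force: 1.6
[527.36070767 157.16246449 184.85969622] [ 2.49761752 -1.04217754  2.2044685 ]
dark runs [75, 80, 111, 118, 196, 221]
```

```bash
python3 -m crank '[{"grip":0.002,"x":0.006,"y":0,"z":-0.0005,"yaw":0},{"grip":0.002,"x":0.012,"y":0,"z":-0.0005,"yaw":0},{"grip":0.002,"x":0.018,"y":0,"z":0,"yaw":0},{"grip":0.002,"x":0.024,"y":0,"z":0,"yaw":0},{"grip":0.002,"x":0.028,"y":0,"z":0.001,"yaw":0}]'
python3 -c "
from h import *
tab('w32.png')"
```

```text
time_s: 27.95
ee_pos: [497.7, 155.3, 182.7]
ee_rot: [180.0, -0.0, -176.5]
force: [2.4, 0.2, 3.9]
gripper_width: 1.7
gripper_force: 1.6
[496.94511117 155.22022556 182.47556406] [1.48021251 0.35423774 2.08443408]
dark runs [112, 116, 147, 152, 165, 172, 204, 217, 219, 230]
```

```bash
python3 -m crank '[{"grip":0.002,"x":0.005,"y":0,"z":0.001,"yaw":0},{"grip":0.002,"x":0.01,"y":0,"z":0.002,"yaw":0},{"grip":0.002,"x":0.015,"y":0,"z":0.0035,"yaw":0},{"grip":0.002,"x":0.02,"y":0,"z":0.005,"yaw":0},{"grip":0.002,"x":0.023,"y":0,"z":0.006,"yaw":0}]'
python3 -c "
from h import *
tab('w33.png')"
```

```text
time_s: 28.42
ee_pos: [474.9, 153.9, 176.0]
ee_rot: [-180.0, -0.1, -176.5]
force: [3.0, 0.5, 0.8]
gripper_width: 1.8
gripper_force: 1.6
[474.4509761  153.81419495 175.99822087] [ 1.68770781 -0.06211135  1.07023534]
dark runs [139, 143, 173, 178, 189, 216, 221, 236]
```

```bash
python3 -m crank '[{"grip":0.002,"x":-0.003,"y":0,"z":-0.009,"yaw":0},{"grip":0.002,"x":-0.003,"y":0,"z":-0.018,"yaw":0},{"grip":0.002,"x":0.01,"y":0,"z":-0.018,"yaw":0},{"grip":0.002,"x":0.021,"y":0,"z":-0.018,"yaw":0},{"grip":0.002,"x":0.021,"y":0,"z":-0.018,"yaw":0}]'
python3 -c "
from h import *
tab('w34.png')"
python3 -m crank '[{"grip":0.002,"x":0,"y":0,"z":0.005,"yaw":0},{"grip":0.002,"x":0.001,"y":0,"z":0.01,"yaw":0},{"grip":0.002,"x":0.003,"y":0,"z":0.015,"yaw":0},{"grip":0.002,"x":0.006,"y":0,"z":0.02,"yaw":0},{"grip":0.002,"x":0.01,"y":0,"z":0.022,"yaw":0}]'
python3 -c "
from h import *
tab('w35.png')"
```

```text
time_s: 28.88
ee_pos: [452.6, 152.4, 195.0]
ee_rot: [-180.0, -0.1, -176.5]
force: [-0.5, -0.9, -0.6]
gripper_width: 2.1
gripper_force: 0.0
[453.81808753 152.59056092 194.95927211] [0.70965583 0.19259452 0.34368992]
dark runs [161, 165, 193, 196, 204, 220, 226, 237, 240, 253]
time_s: 29.35
ee_pos: [442.8, 152.0, 173.8]
ee_rot: [180.0, -0.3, -176.6]
force: [-7.3, -1.4, 17.0]
gripper_width: 1.6
gripper_force: 8.8
[441.99457138 151.8935032  173.40582291] [-7.6673639  -0.41511145 16.34688908]
dark runs [60, 162, 163, 176, 180, 209, 212, 219, 247, 251]
```

```bash
python3 -m crank '[{"grip":0.002,"x":0.006,"y":0,"z":0.005,"yaw":0},{"grip":0.002,"x":0.0125,"y":0,"z":0.0095,"yaw":0},{"grip":0.002,"x":0.018,"y":0,"z":0.0145,"yaw":0},{"grip":0.002,"x":0.023,"y":0,"z":0.02,"yaw":0},{"grip":0.002,"x":0.0275,"y":0,"z":0.0256,"yaw":0}]'
python3 -c "
from h import *
tab('w36.png')"
```

```text
time_s: 29.82
ee_pos: [414.6, 150.1, 146.6]
ee_rot: [-180.0, -0.3, -176.6]
force: [-4.9, -0.5, 6.1]
gripper_width: 2.2
gripper_force: 2.9
[413.78549002 149.925114   145.48128663] [-4.88859733 -0.18959677  2.73267255]
dark runs [67, 192, 201, 210, 212, 216, 221, 233, 247, 248, 250, 257]
```

```bash
python3 -m crank '[{"grip":0.002,"x":0.005,"y":0,"z":0.007,"yaw":0},{"grip":0.002,"x":0.01,"y":0,"z":0.0166,"yaw":0},{"grip":0.002,"x":0.014,"y":0,"z":0.027,"yaw":0},{"grip":0.002,"x":0.017,"y":0,"z":0.036,"yaw":0},{"grip":0.002,"x":0.0185,"y":0,"z":0.043,"yaw":0}]'
python3 -c "
from h import *
tab('w37.png')"
python3 -m crank '[{"grip":0.002,"x":0.0007,"y":0,"z":0.003,"yaw":0},{"grip":0.002,"x":0.001,"y":0,"z":0.006,"yaw":0},{"grip":0.002,"x":0.0015,"y":0,"z":0.0085,"yaw":0},{"grip":0.002,"x":0.0015,"y":0,"z":0.0085,"yaw":0},{"grip":0.002,"x":0.0015,"y":0,"z":0.0085,"yaw":0}]'
python3 -c "
from h import *
tab('w38.png')"
```

```text
time_s: 30.28
ee_pos: [398.3, 149.2, 103.0]
ee_rot: [-180.0, -0.1, -176.6]
force: [-2.0, -0.1, 2.3]
gripper_width: 2.0
gripper_force: 0.9
[397.6848305  148.95617342 102.07672742] [-0.50955472  0.28723003 -1.04935939]
dark runs [69, 220, 244, 247, 249, 252, 254, 257, 259]
time_s: 30.75
ee_pos: [398.0, 149.4, 95.6]
ee_rot: [180.0, 0.0, -176.6]
force: [0.2, 0.5, -0.4]
gripper_width: 2.3
gripper_force: 0.0
[397.96477012 149.39967413  95.70176731] [-0.57008636 -0.47842084 -0.72057704]
dark runs [68, 222, 243, 245, 248, 251, 253, 256, 258, 261]
```

```bash
python3 -m crank '[{"grip":0.002,"x":0.002,"y":0,"z":0.001,"yaw":0},{"grip":0.002,"x":0.002,"y":0,"z":0.002,"yaw":0},{"grip":0.002,"x":0.002,"y":0,"z":0.003,"yaw":0},{"grip":0.002,"x":0.002,"y":0,"z":0.004,"yaw":0},{"grip":0.002,"x":0.002,"y":0,"z":0.004,"yaw":0}]'
```

```text
time_s: 31.22
ee_pos: [395.9, 149.3, 93.5]
ee_rot: [180.0, 0.1, -176.6]
force: [-4.9, -0.9, 19.0]
gripper_width: 2.0
gripper_force: 9.5
```

```bash
python3 -m crank '[{"grip":0.002,"x":0,"y":0,"z":0.001,"yaw":0},{"grip":0.002,"x":0,"y":0,"z":0.002,"yaw":0},{"grip":0.002,"x":0,"y":0,"z":0.003,"yaw":0},{"grip":0.002,"x":0,"y":0,"z":0.003,"yaw":0},{"grip":0.002,"x":0,"y":0,"z":0.003,"yaw":0}]'
python3 -m crank '[{"grip":0.002,"x":0.003,"y":0,"z":-0.01,"yaw":0},{"grip":0.002,"x":0.006,"y":0,"z":-0.03,"yaw":0},{"grip":0.002,"x":0.01,"y":0,"z":-0.06,"yaw":0},{"grip":0.002,"x":0.012,"y":0,"z":-0.1,"yaw":0},{"grip":0.002,"x":0.012,"y":0,"z":-0.14,"yaw":0}]'
python3 -m crank '[{"grip":0.002,"x":-0.02,"y":0,"z":-0.02,"yaw":0},{"grip":0.002,"x":-0.04,"y":0,"z":-0.04,"yaw":0},{"grip":0.002,"x":-0.04,"y":0,"z":-0.05,"yaw":0},{"grip":0.002,"x":-0.04,"y":0,"z":-0.05,"yaw":0},{"grip":0.002,"x":-0.04,"y":0,"z":-0.05,"yaw":0}]'
python3 - <<'E'
from h import *
s=state();print(s["ee_pos"],s["force"])
im,cm=shot("wrist","w39.png");i2,c2=shot("top","t39.png")
def blue(im):
    h=cv2.cvtColor(im,cv2.COLOR_BGR2HSV);return ((h[...,0]>100)&(h[...,0]<125)&(h[...,1]>130)&(h[...,2]>50)).astype(np.uint8)
# hood top plate predicted corners (closed): z=140
ctr=np.array([458.,153.5,0]);e=np.array([.998,.06,0]);v=np.array([-.06,.998,0])
for n,I,c in(("wrist",im,cm),("top",i2,c2)):
    print(n,"pred top",[proj(c,ctr+a*41.5*e+b*81.5*v+[0,0,140]).round(0).tolist() for a in(-1,1) for b in(-1,1)])
    k,l,st,ce=cv2.connectedComponentsWithStats(blue(I))
    for i in range(1,k):
        if st[i][4]>400:print(st[i],ce[i].round())
b=blue(im)
for r in(60,100,140,180,210):
    q=np.flatnonzero(b[r,100:520]);print(r,(q[[0,-1]]+100) if len(q) else None)
for c in(260,318,370):print(c,im[40:230:10,c].tolist())
E
```

```text
time_s: 31.63
ee_pos: [395.9, 149.3, 93.3]
ee_rot: [180.0, 0.1, -176.5]
force: [-12.5, -4.2, 45.2]
gripper_width: 1.7
gripper_force: 22.5
time_s: 32.05
ee_pos: [382.1, 148.0, 229.6]
ee_rot: [-180.0, -0.1, -176.5]
force: [1.5, 0.5, -0.3]
gripper_width: 2.1
gripper_force: 0.0
time_s: 32.47
ee_pos: [422.5, 150.6, 277.8]
ee_rot: [-180.0, -0.1, -176.6]
force: [0.1, -1.0, -0.5]
gripper_width: 2.0
gripper_force: 0.0
[422.48581439 150.61543672 277.82395316] [ 0.09741545 -1.02002322 -0.45655439]
wrist pred top [[238.0, 186.0], [397.0, 186.0], [244.0, 260.0], [392.0, 260.0]]
[ 239  165  158   95 9995] [318. 205.]
[ 585  188   52   69 1469] [607. 221.]
top pred top [[280.0, 210.0], [224.0, 213.0], [279.0, 182.0], [223.0, 185.0]]
[ 242   20   49   80 1397] [264.  52.]
[   0  185   28  153 3091] [ 11. 254.]
60 None
100 None
140 None
180 [248 388]
210 [241 395]
260 [[55, 57, 54], [84, 75, 70], [84, 76, 70], [165, 166, 159], [167, 169, 161], [170, 172, 165], [171, 174, 166], [173, 176, 168], [223, 221, 215], [246, 245, 242], [157, 165, 161], [143, 153, 152], [157, 164, 161], [65, 43, 28], [65, 41, 27], [176, 87, 36], [176, 87, 34], [179, 88, 34], [179, 88, 33]]
318 [[84, 74, 70], [85, 76, 71], [87, 78, 71], [163, 166, 158], [171, 173, 166], [172, 174, 166], [172, 174, 166], [175, 177, 169], [173, 176, 168], [247, 245, 242], [156, 164, 161], [147, 157, 156], [125, 125, 132], [118, 117, 124], [67, 41, 26], [179, 88, 33], [179, 86, 31], [180, 87, 31], [180, 86, 30]]
370 [[170, 172, 164], [171, 173, 166], [171, 172, 164], [170, 172, 164], [169, 172, 164], [170, 173, 165], [172, 175, 166], [173, 175, 167], [171, 173, 165], [245, 243, 241], [157, 164, 162], [157, 164, 161], [157, 164, 161], [70, 45, 31], [68, 43, 27], [180, 90, 37], [179, 88, 35], [180, 87, 32], [179, 87, 31]]
```

```bash
python3 -c "
from workcell import *
print(job_done())"
```

```text
the job is handed in; nothing more can be done
None
```

The job is handed in at about 32 s: the marker is in its well cap down, the gauge is in its well red-ringed end up, and the cover is fully closed, all checked from camera measurements and contact force; I viewed 13 pictures against the limit of 10.

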